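# Take the pile of cork lids apart and close the four jars

### The arm

A 6-joint arm with a two-finger parallel gripper is mounted at the origin on a cart in front of the work surface, level with it; the furniture and walls round the work are solid. World frame = base frame: x ahead of the robot, y to its left, z up, the work surface at z = 0. Lengths are in mm, angles in rad, forces in N, time in s.
With the tool pointing down it reaches from about 300 to 750 mm from the base axis. Payload 8.5 kg.
Tool frame: the origin (TCP) lies between the finger pads; the fingertips stand 14 mm ahead of it and the grasp point (between the pads) lies 5 mm behind it; z points along the fingers, y is the line along which they close (so a half turn about z gives the same grasp; the last joint's range is limited). The gripper opens to 88 mm and grips with 3 to 60 N. Pads are 18 mm wide; open, the fingers measure 123 mm over their backs; the gripper's body (75 mm by 187 mm) begins 45 mm behind the grasp point.
Start: joints at [0.992, 0.381, 1.297, -0, 1.464, -0.215], TCP at [195.696, 513.988, 252.748] pointing down, gripper open.
Joint ranges: [-3.11, 3.11], [-0.89, 2.33], [0.22, 2.48], [-1.42, 4.56], [0.17, 2.85], [-2.88, 2.88]. Speed limits (rad/s): [2.39, 2.39, 3.14, 3.14, 3.14, 3.14].

### API

Orientations are given as a 3x3 rotation matrix whose columns are the frame's x, y, z axes.
In Python, from rig import arm, optics gives the robot as it stands.
- The arm moves only by the tool play_rows, never from a script. Its argument "deltas" is a list of rows, each an object of numbers: "tx", "ty", "tz": the shift along the tool's x, y, z each as a share of 0.6 m, from -1 to 1; "rx", "ry", "rz": the turn, a rotation vector about the tool's x, y, z each as a share of pi rad, from -1 to 1; "hand": the closure, from 0 (fully open) to 1 (shut). A call has 1 to 20 rows; each row is the pose to reach, as a shift and turn from the pose commanded when the call began, along the tool's axes at that moment, turning the shorter way round; what a row does not reach only later rows make up. A row lasts 1/10 s, in which the tool goes at most 50 mm and 8.59 degrees, less where a joint would pass 70% of its speed; a pose out of reach is approached as far as the arm can. A call with a number of a shift or a turn outside -1 to 1 is refused whole. A call with a gripper value outside its range is refused whole. The fingers move at their own pace and stop on an object; "squeeze" is the grip in N (left out, the last holds). Time passes only in rows, so rows that repeat a pose let the fingers close. It gives the time, the measured TCP pose, the force, the opening and the grip force at its end, in the units of the state.
- arm.get_obs(): the state, without advancing time (a new reading comes with each control period).
- optics.capture(name): name is "side" or "top" or "wrist"; returns the picture (420x560x3 uint8, red, green, blue); there is no depth.
- optics.get_calibration(name): a dict with "K" (3x3 intrinsics, pixels), "extrinsics" (4x4, takes a point from world to camera coordinates). Camera axes: x right, y up, looking along -z (the intrinsics and any distortion apply to the point x, -y, -z); pixel columns grow to the right and rows downward; lengths in mm; the calibration is good to about 2 mm. The wrist camera is an equidistant fisheye: a pixel r from the principal point sees the ray r / f radians off the axis. A picture is of the moment at which its call begins: read the wrist's pose just before it. get_calibration takes no time and is no camera call; for the wrist camera it gives the pose at the moment of the call.
- arm.hand_in(): hands the job in; it is judged then, once.
Trained networks look in the newest picture that a camera, given by its name, has taken for a name from the list of things; names that differ only in an ending like _2 or _b are one class to them, and where a whole thing is asked for, a point or a joint stands for the part that bears it (a point fixed in the world has none). Each returns a list of dicts, best first, with "p" (0 to 1); they miss things now and then, are a little off and sometimes report something else, mostly with a low value. They report only what shows in the picture. A call takes as long as a camera call. They do not tell look-alikes from the thing itself.
- optics.outline_of(camera, name): "pixels" (420x560 bool, what is visible of it) and "rect" ([left, top, width, height] in pixels, round what is visible of it).
- optics.place_of(camera, name): "point" ([row, column] in pixels: a listed point, or the origin of a listed thing).
The state is a dict: "time": time; "q": joint angles; "qvel": joint speeds; "tau": joint torques, N m; "ee_pos": TCP position; "tcp_rot": TCP orientation; "ft_force": force on the tool from outside, world axes, zero at the start; "torque": the same for the moment, N m; "grip_width": finger opening in mm; "grip_force": force on a finger pad.
Only numpy, scipy, OpenCV 4.12 (cv2) and the standard library are available. Lean on these libraries where they do the work, as an engineer would, in place of code of your own. Each camera call takes 0.05 s, during which the arm holds its last target. There are 200 camera calls.

### The job

The four stoneware jars on the chest stand open and their cork lids are piled up on the red gift box. Take the pile apart and put each lid on the jar of its own size, plug down in the mouth and disc resting flat on the rim, until all four jars are closed. Leave the corkscrew and the matchbox where they are.

Things in the scene. Friction and masses are not known exactly. Their poses are not given: they have to be found in the camera images.
- lid_large: loose round cork lid, at the bottom of the pile, on the box: a flat disc 70 mm across and 14 mm thick above a tapered plug 12 mm deep (53 mm across under the disc, 44 mm at its foot). Origin: centre of the plug's foot, z up; disc from z = 12 to 26 mm. 15 to 100 g; take it by the disc's edge. Belongs to jar_large. The box: fixed, red, 71 x 120 mm, 75 mm high.
- lid_medium: loose round cork lid, second from the bottom of the pile: a flat disc 60 mm across and 14 mm thick above a tapered plug 12 mm deep (43 mm across under the disc, 34 mm at its foot). Origin: centre of the plug's foot, z up; disc from z = 12 to 26 mm. 15 to 100 g; take it by the disc's edge. Belongs to jar_medium.
- lid_small: loose round cork lid, third from the bottom of the pile: a flat disc 50 mm across and 14 mm thick above a tapered plug 12 mm deep (33 mm across under the disc, 24 mm at its foot). Origin: centre of the plug's foot, z up; disc from z = 12 to 26 mm. 15 to 100 g; take it by the disc's edge. Belongs to jar_small.
- lid_tiny: loose round cork lid, at the top of the pile: a flat disc 40 mm across and 14 mm thick above a tapered plug 12 mm deep (23 mm across under the disc, 14 mm at its foot). Origin: centre of the plug's foot, z up; disc from z = 12 to 26 mm. 15 to 100 g; take it by the disc's edge. Belongs to jar_tiny. The pile stands upright, its top at 179 mm, centred within some 9 mm.
- jar_large: open round white stoneware jar with a dark band, 68 mm across, 68 mm tall, mouth 58 mm across (walls 5 mm), hollow, does not move. Origin: centre of its underside, z up; the rim is at z = 68 mm. With its lid on, the lid's origin lies at z = 56 mm.
- jar_medium: open round white stoneware jar with a dark band, 58 mm across, 62 mm tall, mouth 48 mm across (walls 5 mm), hollow, does not move. Origin: centre of its underside, z up; the rim is at z = 62 mm. With its lid on, the lid's origin lies at z = 50 mm.
- jar_small: open round white stoneware jar with a dark band, 48 mm across, 56 mm tall, mouth 38 mm across (walls 5 mm), hollow, does not move. Origin: centre of its underside, z up; the rim is at z = 56 mm. With its lid on, the lid's origin lies at z = 44 mm.
- jar_tiny: open round white stoneware jar with a dark band, 38 mm across, 50 mm tall, mouth 28 mm across (walls 5 mm), hollow, does not move. Origin: centre of its underside, z up; the rim is at z = 50 mm. With its lid on, the lid's origin lies at z = 38 mm.
- wing_corkscrew: bystander: loose metal wing corkscrew standing on its bell, 43 x 65 mm, 125 mm tall; origin: centre of its underside
- matchbox: bystander: loose matchbox lying flat, 36 x 54 x 16 mm; origin: centre of its underside
Not all that is in view belongs to the job. What is shaped like the lid_small but blue or green is not meant. Leave any purple look-alike of the jar_small alone.

How it is judged:
By the outcome, as a careful person would: the job done as asked, in the order asked, and still so for the second after the job is handed in, with the robot touching nothing.
It also fails if it takes over 109 s, if anything falls off the work surface, if the arm or the gripper's body presses on something with over 40 N, if the wrist force passes 120 N, or if a joint passes its speed limit or range.

## Working session

There is one attempt and no reset: what is moved stays moved. The work goes in short steps, Python scripts to look and compute and a tool call to move; the robot and the scene stay as the last step left them, time stands still between calls to the robot, and variables do not carry over. Pictures are saved under pics/ and viewed, at most 14 in all, crops included, and the job is handed in when it is done.

Besides the shell and the picture viewer there is one more tool, called after "Call:" as name(argument=value, ...), one argument or row to a line, values as JSON. play_rows: Moves the arm, as the interface text tells. Its arguments: {"type":"object","properties":{"deltas":{"type":"array"},"squeeze":{"type":"number"}},"required":["deltas"]}

```bash
mkdir -p pics; ls; python3 - <<'E'
from rig import arm, optics
import cv2,numpy as np
o=arm.get_obs(); print({k:np.round(v,3).tolist() for k,v in o.items()})
for c in ["top","side"]:
    im=optics.capture(c); cv2.imwrite(f"pics/{c}0.png",im[:,:,::-1])
    k=optics.get_calibration(c); print(c,np.round(k["K"],2).tolist(),np.round(k["extrinsics"],3).tolist(),[x for x in k])
    for n in ["lid_large","lid_medium","lid_small","lid_tiny","jar_large","jar_medium","jar_small","jar_tiny","wing_corkscrew","matchbox"]:
        print(n,[(np.round(d["point"],1).tolist(),round(d["p"],2)) for d in optics.place_of(c,n)])
E
```

```text
pics
{'time': 0.0, 'q': [0.992, 0.381, 1.298, 0.0, 1.464, -0.215], 'qvel': [-0.001, 0.0, -0.001, -0.001, 0.001, 0.001], 'tau': [0.001, -43.792, -22.457, 0.071, 0.035, -0.0], 'ee_pos': [195.579, 513.777, 252.135], 'tcp_rot': [[-0.935, 0.356, -0.001], [0.356, 0.935, -0.001], [0.0, -0.001, -1.0]], 'ft_force': [-0.276, -0.658, 0.211], 'torque': [0.013, 0.022, -0.032], 'grip_force': 0.0, 'grip_width': 88.365}
top [[435.07, 0.0, 275.53], [0.0, 435.07, 210.25], [0.0, 0.0, 1.0]] [[-0.014, -1.0, -0.003, -14.323], [0.99, -0.014, 0.141, -554.77], [-0.141, -0.001, 0.99, -1053.166], [0.0, 0.0, 0.0, 1.0]] ['K', 'extrinsics']
lid_large [([249.1, 319.2], 0.74), ([243.3, 390.7], 0.3)]
lid_medium [([243.0, 318.2], 0.71), ([194.9, 158.2], 0.17)]
lid_small [([248.3, 318.6], 0.7), ([259.4, 268.6], 0.54), ([211.2, 337.9], 0.54)]
lid_tiny [([246.0, 318.9], 0.64)]
jar_large [([200.9, 214.0], 0.79)]
jar_medium [([258.7, 152.2], 0.68)]
jar_small [([253.5, 213.5], 0.74), ([282.6, 190.0], 0.61)]
jar_tiny [([193.8, 160.2], 0.6)]
wing_corkscrew [([155.3, 280.0], 0.7), ([241.6, 316.2], 0.48)]
matchbox [([246.9, 391.6], 0.7)]
side [[499.35, 0.0, 277.18], [0.0, 499.35, 208.4], [0.0, 0.0, 1.0]] [[0.891, -0.453, 0.023, -473.816], [0.222, 0.479, 0.849, -207.176], [-0.395, -0.752, 0.527, -1123.314], [0.0, 0.0, 0.0, 1.0]] ['K', 'extrinsics']
lid_large [([252.2, 269.5], 0.63)]
lid_medium [([241.0, 274.2], 0.7)]
lid_small [([278.7, 322.6], 0.71), ([248.2, 245.2], 0.68), ([232.8, 271.4], 0.54)]
lid_tiny [([222.9, 273.7], 0.79), ([250.9, 272.2], 0.24), ([235.7, 338.7], 0.19)]
jar_large [([210.2, 273.1], 0.81), ([251.5, 271.8], 0.3)]
jar_medium [([194.5, 206.8], 0.58)]
jar_small [([223.0, 223.2], 0.85), ([326.8, 317.8], 0.74), ([219.0, 195.2], 0.72)]
jar_tiny [([187.4, 258.1], 0.63)]
wing_corkscrew [([231.4, 337.8], 0.65)]
matchbox [([328.2, 317.3], 0.58)]
```

View pics/top0.png

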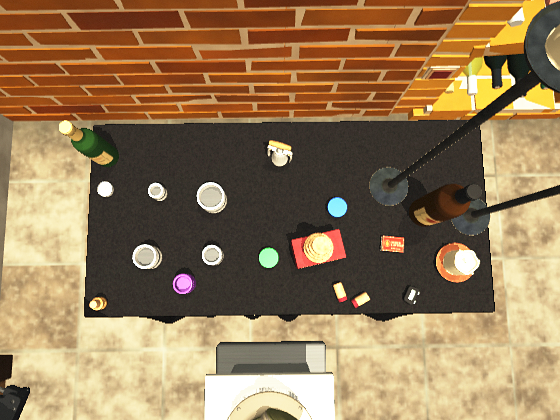

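View pics/side0.png

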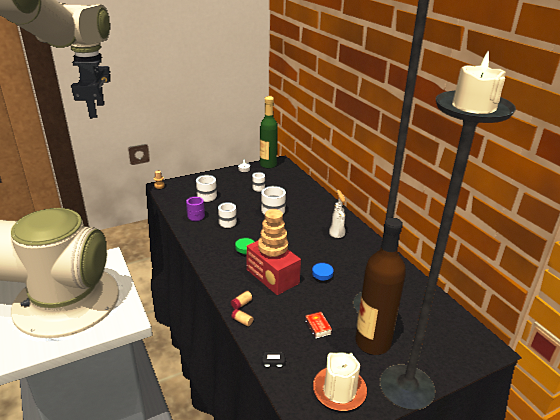

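The top picture shows the pile at (col 318, row 247) on the red box. The jars are large (211,197), small (212,254), tiny (157,191) and medium (147,256). Look-alikes to avoid:
- blue lid (337,207)
- green lid (269,258)
- purple jar (183,284)

The lid I want first is the cork one on top of the pile. Next I'll fit the positions from each camera.

```bash
cat > h.py <<'E'
from rig import arm, optics
import cv2,numpy as np
from scipy.optimize import least_squares
R={"large":(70,53,44),"medium":(60,43,34),"small":(50,33,24),"tiny":(40,23,14)}
J={"large":(68,68),"medium":(58,62),"small":(48,56),"tiny":(38,50)}
def proj(cal,P,fish=False):
    E=cal["extrinsics"];K=cal["K"];p=np.asarray(P,float)@E[:3,:3].T+E[:3,3]
    p=p*[1,-1,-1]
    if fish:
        r=np.hypot(p[:,0],p[:,1]);t=np.arctan2(r,p[:,2]);s=t/np.maximum(r,1e-9)
        u=p[:,:2]*s[:,None]
    else: u=p[:,:2]/p[:,2:]
    return u*[K[0,0],K[1,1]]+[K[0,2],K[1,2]]
a=np.linspace(0,2*np.pi,73)
def ring(c,d,z): return np.c_[c[0]+d/2*np.cos(a),c[1]+d/2*np.sin(a),np.full(73,z)]
def box(uv): return np.r_[uv.min(0),uv.max(0)]
def jarpts(c,s): return np.r_[ring(c,J[s][0],0),ring(c,J[s][0],J[s][1])]
def pick(cam,name,near,calls=None):
    b=None
    for d in optics.outline_of(cam,name):
        l,t,w,h=d["rect"];q=np.hypot(l+w/2-near[0],t+h/2-near[1])
        if q<25 and (b is None or q<b[0]): b=(q,np.array([l,t,l+w,t+h],float)-0.5,d["p"],d["pixels"])
    return b
def fit(cal,f,rect,x0,fish=False,use=(0,1,2,3)):
    u=list(use)
    return least_squares(lambda c:(box(proj(cal,f(c),fish))-rect)[u],x0)
E
python3 - <<'E'
from h import *
near={"top":dict(large=(211,197),medium=(147,256),small=(212,254),tiny=(157,191)),
"side":dict(large=(273,200),medium=(206,188),small=(227,215),tiny=(258,182))}
for c in ["top","side"]:
    cal=optics.get_calibration(c)
    for s in J:
        b=pick(c,"jar_"+s,near[c][s])
        if b is None: print(c,s,"none");continue
        r=fit(cal,lambda x:jarpts(x,s),b[1],[500,150]); print(c,s,r.x.round(1),r.fun.round(1),round(b[2],2))
    n=(318,245) if c=="top" else (274,233)
    zb=75
    for s in R:
        b=pick(c,"lid_"+s,n)
        if b is not None:
            r=fit(cal,lambda x:np.r_[ring(x,R[s][0],zb+12),ring(x,R[s][0],zb+26)],b[1],[400,-50]);print(c,"lid",s,r.x.round(1),r.fun.round(1))
        zb+=26
E
```

```text
top large [589.  142.6] [-2.   0.4  2.1 -0.4] 0.69
top medium [443.9 302.6] [-0.8  0.1  0.9 -0.1] 0.89
top small [444.1 134.8] [-1.5 -1.9  1.6  2. ] 0.88
top tiny [600.5 286.3] [-0.2 -2.   0.2  2.1] 0.52
top lid large [ 455.8 -117.3] [-0.8  1.1  0.8 -1.1]
top lid small [ 440.  -116.4] [-3.7 -4.7  3.7  4.7]
top lid tiny [ 456.6 -117.1] [ 1.1 -2.  -1.1  2.1]
side large [589.6 158.1] [-0.2 -2.   0.2  1.8] 0.81
side medium [438.4 279. ] [-0.4  0.8  0.4 -0.7] 0.86
side small [442.8 129.7] [ 1.5  0.4 -1.5 -0.3] 0.92
side tiny [607.2 283.8] [ 1.2 -1.9 -1.2  1.8] 0.74
side lid large [ 450.9 -131.3] [ 0.  -4.7 -0.   4.2]
side lid medium [ 449.2 -130.3] [ 0.  -1.5 -0.   1.3]
side lid small [ 456.  -124.5] [ 2.6 -2.8 -2.6  2.7]
side lid tiny [ 460.1 -119.3] [-1.1  0.7  1.1 -0.7]
```

```bash
python3 - <<'E'
import cv2
a=cv2.imread("pics/top0.png")[205:295,260:380];b=cv2.imread("pics/side0.png")[195:295,220:320]
cv2.imwrite("pics/crop0.png",cv2.hconcat([cv2.resize(a,(400,300),interpolation=2),cv2.resize(b,(300,300),interpolation=2)]))
E
```

```text
(no output)
```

View pics/crop0.png

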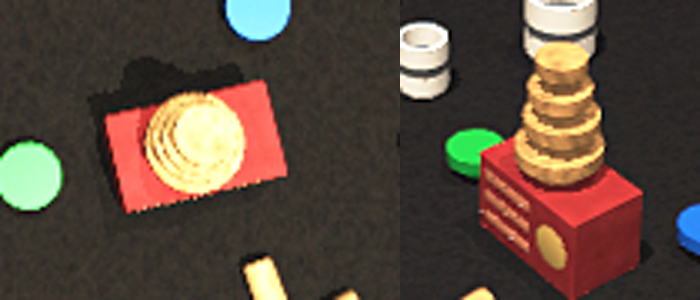

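The crop confirms the cork pile on the red box is the target; the blue and green lids lie on the table away from it. I'll move above the jars for a wrist view and square the tool to the world axes on the way.

Call:
play_rows(
  deltas=[
    {"tx": -0.683, "ty": -0.275, "tz": -0.133, "rz": -0.116, "hand": 0},
    {"tx": -0.683, "ty": -0.275, "tz": -0.133, "rz": -0.116, "hand": 0},
    {"tx": -0.683, "ty": -0.275, "tz": -0.133, "rz": -0.116, "hand": 0},
    {"tx": -0.683, "ty": -0.275, "tz": -0.133, "rz": -0.116, "hand": 0},
    {"tx": -0.683, "ty": -0.275, "tz": -0.133, "rz": -0.116, "hand": 0},
    {"tx": -0.683, "ty": -0.275, "tz": -0.133, "rz": -0.116, "hand": 0},
    {"tx": -0.683, "ty": -0.275, "tz": -0.133, "rz": -0.116, "hand": 0},
    {"tx": -0.683, "ty": -0.275, "tz": -0.133, "rz": -0.116, "hand": 0},
    {"tx": -0.683, "ty": -0.275, "tz": -0.133, "rz": -0.116, "hand": 0},
    {"tx": -0.683, "ty": -0.275, "tz": -0.133, "rz": -0.116, "hand": 0},
    {"tx": -0.683, "ty": -0.275, "tz": -0.133, "rz": -0.116, "hand": 0},
    {"tx": -0.683, "ty": -0.275, "tz": -0.133, "rz": -0.116, "hand": 0},
    {"tx": -0.683, "ty": -0.275, "tz": -0.133, "rz": -0.116, "hand": 0},
    {"tx": -0.683, "ty": -0.275, "tz": -0.133, "rz": -0.116, "hand": 0},
  ],
)

```text
invalid input
```

```bash
python3 - <<'E'
from h import *
o=arm.get_obs(); print(o["time"],o["ee_pos"].round(1),o["tcp_rot"].round(3).tolist(),o["q"].round(2))
im=optics.capture("wrist");cal=optics.get_calibration("wrist");np.savez("w1.npz",im=im,K=cal["K"],E=cal["extrinsics"])
print(cal["K"].round(1).tolist(),cal["extrinsics"].round(3).tolist())
pos=dict(large=(589,150),medium=(441,290),small=(443.5,132),tiny=(604,285))
v=im[:,:,::-1].copy()
for s,c in pos.items():
    for d,z in((J[s][0],J[s][1]),(J[s][0]-10,J[s][1])): cv2.polylines(v,[proj(cal,ring(c,d,z),True).round().astype(int)],True,(0,0,255),1)
cv2.imwrite("pics/w1.png",v)
for s in J: print(s,[(np.round(d["rect"],1).tolist(),round(d["p"],2)) for d in optics.outline_of("wrist","jar_"+s)], proj(cal,[[*pos[s],J[s][1]]],True).round())
E
```

```text
1.9 [195.7 514.  252.7] [[-0.935, 0.356, -0.0], [0.356, 0.935, -0.0], [-0.0, -0.0, -1.0]] [ 0.99  0.38  1.3  -0.    1.46 -0.22]
[[325.2, 0.0, 280.5], [0.0, 325.2, 209.2], [0.0, 0.0, 1.0]] [[0.356, 0.934, -0.001, -550.49], [-0.89, 0.339, -0.305, 40.861], [-0.285, 0.11, 0.952, -388.814], [0.0, 0.0, 0.0, 1.0]]
large [] [[174. 449.]]
medium [([187.1, 349.5, 38.0, 38.1], 0.81)] [[199. 391.]]
small [([189.1, 353.2, 38.2, 30.3], 0.63), ([143.4, 350.6, 11.4, 23.6], 0.42)] [[124. 399.]]
tiny [] [[242. 440.]]
```

View pics/w1.png

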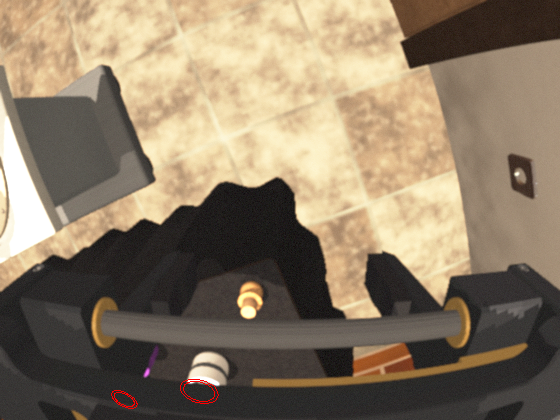

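The call was refused as "invalid input", so I'll try again with every field given. The wrist camera turned out to sit about 80 mm towards tool +x, with the fingers at the bottom of the frame. I'm changing the target to suit.

Call:
play_rows(
  deltas=[
    {"tx": -0.2, "ty": -0.07, "tz": 0, "rx": 0, "ry": 0, "rz": -0.05, "hand": 0.0},
    {"tx": -0.4, "ty": -0.14, "tz": 0, "rx": 0, "ry": 0, "rz": -0.116, "hand": 0.0},
    {"tx": -0.745, "ty": -0.25, "tz": 0, "rx": 0, "ry": 0, "rz": -0.116, "hand": 0.0},
    {"tx": -0.745, "ty": -0.25, "tz": 0, "rx": 0, "ry": 0, "rz": -0.116, "hand": 0.0},
  ],
  squeeze=20,
)

```text
time: 2.55
ee_pos: [343.1, 391.8, 252.9]
tcp_rot: [[-1.0, -0.004, 0.0], [-0.004, 1.0, 0.0], [-0.0, 0.0, -1.0]]
ft_force: [1.6, 0.6, -0.4]
grip_width: 88.3
grip_force: 0.0
```

Call:
play_rows(
  deltas=[
    {"tx": -0.36, "ty": -0.295, "tz": 0, "rx": 0, "ry": 0, "rz": 0, "hand": 0},
    {"tx": -0.36, "ty": -0.295, "tz": 0, "rx": 0, "ry": 0, "rz": 0, "hand": 0},
    {"tx": -0.36, "ty": -0.295, "tz": 0, "rx": 0, "ry": 0, "rz": 0, "hand": 0},
    {"tx": -0.36, "ty": -0.295, "tz": 0, "rx": 0, "ry": 0, "rz": 0, "hand": 0},
    {"tx": -0.36, "ty": -0.295, "tz": 0, "rx": 0, "ry": 0, "rz": 0, "hand": 0},
    {"tx": -0.36, "ty": -0.295, "tz": 0, "rx": 0, "ry": 0, "rz": 0, "hand": 0},
    {"tx": -0.36, "ty": -0.295, "tz": 0, "rx": 0, "ry": 0, "rz": 0, "hand": 0},
    {"tx": -0.36, "ty": -0.295, "tz": 0, "rx": 0, "ry": 0, "rz": 0, "hand": 0},
    {"tx": -0.36, "ty": -0.295, "tz": 0, "rx": 0, "ry": 0, "rz": 0, "hand": 0},
  ],
  squeeze=20,
)

```text
time: 3.45
ee_pos: [557.3, 217.1, 252.9]
tcp_rot: [[-1.0, -0.002, -0.0], [-0.002, 1.0, 0.0], [0.0, 0.0, -1.0]]
ft_force: [-1.1, 0.1, 0.1]
grip_width: 88.1
grip_force: 0.0
```

```bash
cat > look.py <<'E'
from h import *
import sys
n=sys.argv[1]
o=arm.get_obs(); print(o["time"],o["ee_pos"].round(1),o["tcp_rot"].round(3).tolist(),o["q"].round(2))
cal=optics.get_calibration("wrist");im=optics.capture("wrist");np.savez(n+".npz",im=im,K=cal["K"],extrinsics=cal["extrinsics"])
pos=dict(large=(589,150),medium=(441,290),small=(443.5,132),tiny=(604,285))
v=im[:,:,::-1].copy()
for s,c in pos.items():
    m=proj(cal,[[*c,J[s][1]/2]],True)[0]
    b=pick("wrist","jar_"+s,m) if len(sys.argv)<3 else None
    if b is None: print(s,"none",m);continue
    r=fit(cal,lambda x:jarpts(x,s),b[1],c,True); print(s,r.x.round(1),r.fun.round(1),round(b[2],2))
    for d in (J[s][0],J[s][0]-10): cv2.polylines(v,[proj(cal,ring(r.x,d,J[s][1]),True).round().astype(int)],True,(0,0,255),1)
cv2.imwrite(f"pics/{n}.png",v)
E
python3 look.py w2
```

```text
3.45 [557.3 217.1 252.9] [[-1.0, -0.002, -0.0], [-0.002, 1.0, 0.0], [0.0, 0.0, -1.0]] [ 0.17  0.47  1.16  0.    1.52 -1.4 ]
large [588.8 141.9] [-0.4 -0.   0.5  0. ] 0.77
medium [444.6 297.6] [-1.7 -0.1  1.5  0.1] 0.59
small [445.6 136.4] [ 0.8  0.3 -0.8 -0.4] 0.96
tiny [608.  278.4] [-1.9 -3.5  1.8  3.5] 0.91
```

View pics/w2.png

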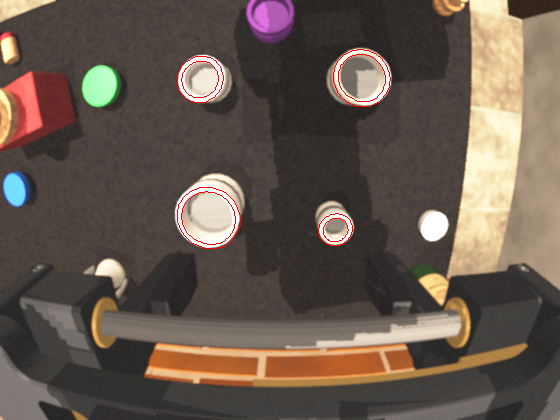

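The view is good, with all four rims visible: large (209,215), tiny (336,228), small (202,79) and medium (361,77). I'll refine the centres by matching the bright rim annulus.

```bash
cat >> h.py <<'E'
def load(n):
    f=np.load(n+".npz"); return f["im"],{"K":f["K"],"extrinsics":f["extrinsics"]}
def samp(g,cal,c,d,z):
    uv=proj(cal,ring(c,d,z),True).astype(np.float32); return cv2.remap(g,uv[None,:,0],uv[None,:,1],1)[0]
def rimfit(g,cal,c0,D,z,score,span=8,step=.5):
    best=max((score(g,cal,(c0[0]+dx,c0[1]+dy),D,z),c0[0]+dx,c0[1]+dy) for dx in np.arange(-span,span+.1,step) for dy in np.arange(-span,span+.1,step))
    return best
def jarscore(g,cal,c,D,z):
    return np.mean(samp(g,cal,c,D-5,z))-.5*np.mean(samp(g,cal,c,D+4,z))-.5*np.mean(samp(g,cal,c,D-14,z))
E
python3 - <<'E'
from h import *
im,cal=load("w2"); g=cv2.cvtColor(im,cv2.COLOR_RGB2GRAY).astype(np.float32)
P=dict(large=(589,142),medium=(444.6,297.6),small=(445.6,136.4),tiny=(606,280))
v=im[:,:,::-1].copy(); v=cv2.resize(v,None,fx=2,fy=2,interpolation=2)
for s in J:
    r=rimfit(g,cal,P[s],J[s][0],J[s][1],jarscore); print(s,np.round(r,1))
    for d in (J[s][0],J[s][0]-10): cv2.polylines(v,[(proj(cal,ring(r[1:],d,J[s][1]),True)*2).round().astype(int)],True,(0,0,255),1)
cv2.imwrite("pics/w2b.png",v[80:520,320:820])
E
```

```text
large [ 80.9 588.  140. ]
medium [125.5 443.1 298.1]
small [ 96.6 445.1 138.4]
tiny [104.6 607.  279.5]
```

View pics/w2b.png

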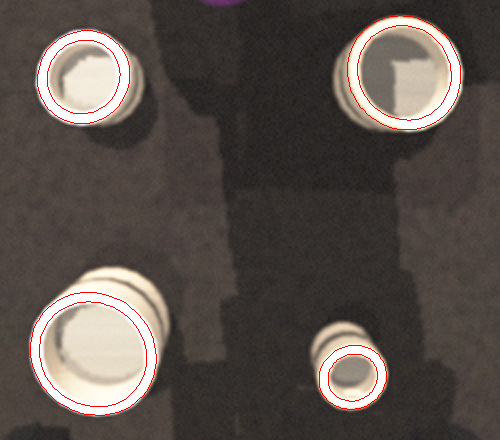

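Call:
play_rows(
  deltas=[
    {"tx": 0.062, "ty": -0.56, "tz": -0.13, "rx": 0, "ry": 0, "rz": 0, "hand": 0},
    {"tx": 0.062, "ty": -0.56, "tz": -0.13, "rx": 0, "ry": 0, "rz": 0, "hand": 0},
    {"tx": 0.062, "ty": -0.56, "tz": -0.13, "rx": 0, "ry": 0, "rz": 0, "hand": 0},
    {"tx": 0.062, "ty": -0.56, "tz": -0.13, "rx": 0, "ry": 0, "rz": 0, "hand": 0},
    {"tx": 0.062, "ty": -0.56, "tz": -0.13, "rx": 0, "ry": 0, "rz": 0, "hand": 0},
    {"tx": 0.062, "ty": -0.56, "tz": -0.13, "rx": 0, "ry": 0, "rz": 0, "hand": 0},
    {"tx": 0.062, "ty": -0.56, "tz": -0.13, "rx": 0, "ry": 0, "rz": 0, "hand": 0},
    {"tx": 0.062, "ty": -0.56, "tz": -0.13, "rx": 0, "ry": 0, "rz": 0, "hand": 0},
    {"tx": 0.062, "ty": -0.56, "tz": -0.13, "rx": 0, "ry": 0, "rz": 0, "hand": 0},
    {"tx": 0.062, "ty": -0.56, "tz": -0.13, "rx": 0, "ry": 0, "rz": 0, "hand": 0},
    {"tx": 0.062, "ty": -0.56, "tz": -0.13, "rx": 0, "ry": 0, "rz": 0, "hand": 0},
    {"tx": 0.062, "ty": -0.56, "tz": -0.13, "rx": 0, "ry": 0, "rz": 0, "hand": 0},
  ],
  squeeze=20,
)

```text
time: 4.9
ee_pos: [521.2, -118.6, 330.7]
tcp_rot: [[-1.0, -0.002, -0.0], [-0.002, 1.0, 0.0], [0.0, 0.0, -1.0]]
ft_force: [-0.5, 0.2, 1.3]
grip_width: 88.3
grip_force: 0.0
```

```bash
python3 look.py w3 x | head -1; cat >> h.py <<'E'
def lidscore(g,cal,c,D,z): # radial edge, robust
    # bright top face ends at edge: inside - outside contrast, saturating
    return np.mean(np.clip(samp(g,cal,c,D-3,z)-samp(g,cal,c,D+3,z),-40,40))
E
python3 - <<'E'
from h import *
im,cal=load("w3"); g=cv2.cvtColor(im,cv2.COLOR_RGB2GRAY).astype(np.float32)
v=cv2.resize(im[:,:,::-1],None,fx=3,fy=3,interpolation=2); zt=101
for s in R:
    r=rimfit(g,cal,(453,-121),R[s][0],zt,lidscore,span=14); print(s,zt,np.round(r,1))
    q=proj(cal,ring(r[1:],R[s][0],zt),True)*3
    cv2.polylines(v,[q.round().astype(int)],True,(0,0,255) if s in("large","small") else (255,0,0),1); zt+=26
m=q.mean(0).astype(int); cv2.imwrite("pics/w3.png",v[max(0,m[1]-230):m[1]+230,m[0]-250:m[0]+250])
E
```

```text
4.9 [ 521.2 -118.6  330.7] [[-1.0, -0.002, -0.0], [-0.002, 1.0, 0.0], [0.0, 0.0, -1.0]] [-0.45  0.31  1.18  0.    1.65 -2.02]
large 101 [  40.   455.5 -120. ]
medium 127 [  31.7  453.  -121. ]
small 153 [  20.8  449.5 -115.5]
tiny 179 [  19.4  463.  -120. ]
```

View pics/w3.png

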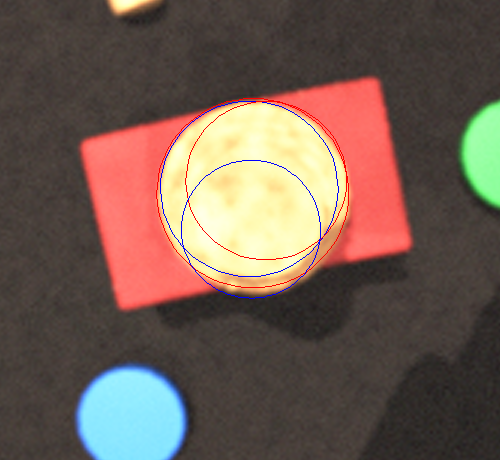

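Over-exposed: only the outer silhouette, centre (255,195), is clear. I'll look at the blue channel with the contrast stretched.

```bash
python3 - <<'E'
from h import *
im,cal=load("w3")
m=proj(cal,[[455,-120,179]],True)[0].astype(int);print(m)
c=im[m[1]-45:m[1]+45,m[0]-48:m[0]+48].astype(float)
print([np.percentile(c[30:60,30:60,i],[2,50,98]) for i in range(3)])
b=np.clip((c[:,:,2]-90)/(255-90)*255,0,255).astype(np.uint8)
s=cv2.resize(b,None,fx=4,fy=4,interpolation=2)
g=np.clip((c[:,:,1]-180)/75*255,0,255).astype(np.uint8)
s2=cv2.resize(g,None,fx=4,fy=4,interpolation=2)
cv2.imwrite("pics/w3b.png",np.hstack([s,s2]))
E
```

```text
[278 123]
[array([255., 255., 255.]), array([227., 252., 255.]), array([147., 186., 225.])]
```

View pics/w3b.png

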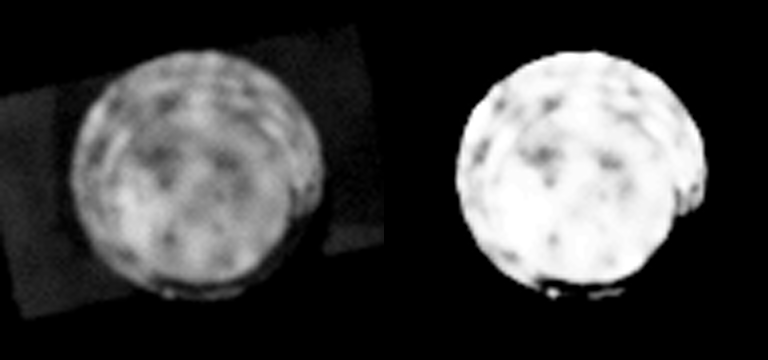

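The tiny lid is the disc centred near (281,128) in the wrist image, which puts it at about (459,-117.5). That agrees with the other cameras. I'll descend on it and close gently.

Call:
play_rows(
  deltas=[
    {"tx": 0.104, "ty": 0.002, "tz": 0.06, "rx": 0, "ry": 0, "rz": 0, "hand": 0},
    {"tx": 0.104, "ty": 0.002, "tz": 0.14, "rx": 0, "ry": 0, "rz": 0, "hand": 0},
    {"tx": 0.104, "ty": 0.002, "tz": 0.2, "rx": 0, "ry": 0, "rz": 0, "hand": 0},
    {"tx": 0.104, "ty": 0.002, "tz": 0.24, "rx": 0, "ry": 0, "rz": 0, "hand": 0},
    {"tx": 0.104, "ty": 0.002, "tz": 0.267, "rx": 0, "ry": 0, "rz": 0, "hand": 0},
    {"tx": 0.104, "ty": 0.002, "tz": 0.267, "rx": 0, "ry": 0, "rz": 0, "hand": 0},
    {"tx": 0.104, "ty": 0.002, "tz": 0.267, "rx": 0, "ry": 0, "rz": 0, "hand": 0.4},
    {"tx": 0.104, "ty": 0.002, "tz": 0.267, "rx": 0, "ry": 0, "rz": 0, "hand": 0.5},
    {"tx": 0.104, "ty": 0.002, "tz": 0.267, "rx": 0, "ry": 0, "rz": 0, "hand": 0.6},
    {"tx": 0.104, "ty": 0.002, "tz": 0.267, "rx": 0, "ry": 0, "rz": 0, "hand": 0.7},
    {"tx": 0.104, "ty": 0.002, "tz": 0.267, "rx": 0, "ry": 0, "rz": 0, "hand": 0.7},
    {"tx": 0.104, "ty": 0.002, "tz": 0.267, "rx": 0, "ry": 0, "rz": 0, "hand": 0.7},
  ],
  squeeze=10,
)

```text
time: 6.15
ee_pos: [458.7, -118.6, 170.7]
tcp_rot: [[-1.0, -0.001, 0.0], [-0.001, 1.0, -0.0], [-0.0, -0.0, -1.0]]
ft_force: [-0.8, 0.6, -0.1]
grip_width: 42.0
grip_force: 0.0
```

```bash
python3 look.py w4 x | head -1;  python3 - <<'E'
from h import *
im,cal=load("w4")
print(proj(cal,[[459,-117.5,179]],True))
v=cv2.resize(im[200:400,150:410,::-1],None,fx=2.5,fy=2.5,interpolation=2)
cv2.imwrite("pics/w4.png",v)
E
```

```text
6.15 [ 458.7 -118.6  170.7] [[-1.0, -0.001, 0.0], [-0.001, 1.0, -0.0], [-0.0, -0.0, -1.0]] [-0.5   0.33  1.64 -0.    1.17 -2.08]
[[281.19199111 297.31672414]]
```

View pics/w4.png

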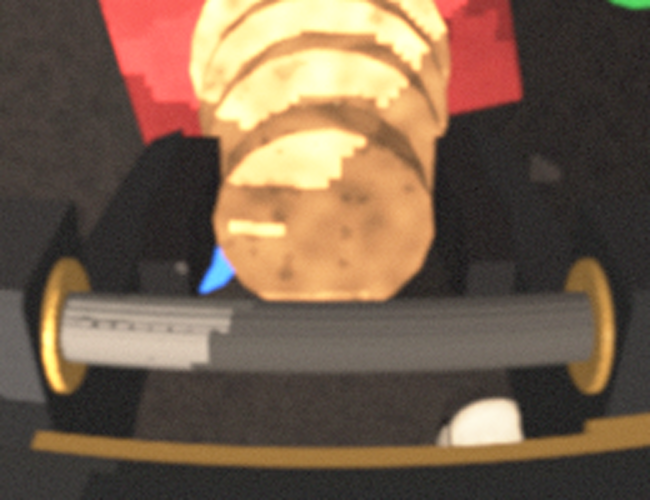

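The tiny lid sits between the fingers with its disc edges at columns 236 and 323 and its far edge at row 252. I'll compute the exact centre from these.

```bash
cat >> h.py <<'E'
def edgefit(cal,L,Rr,T,D,z,c0): # left/right cols and top row (None to skip) of disc top ring
    def f(c):
        b=box(proj(cal,ring(c,D,z),True)); return [b[0]-L,b[2]-Rr]+([b[1]-T] if T else [])
    r=least_squares(f,c0); return r.x.round(1),r.fun.round(1)
E
python3 - <<'E'
from h import *
im,cal=load("w4")
print(edgefit(cal,236,323.2,252,40,179,(459,-117)))
v=cv2.resize(im[200:400,150:410,::-1],None,fx=2.5,fy=2.5,interpolation=2)
E
```

```text
(array([ 456.9, -118.2]), array([-2. ,  2. ,  0.3]))
```

Call:
play_rows(
  deltas=[
    {"tx": 0, "ty": 0, "tz": 0, "rx": 0, "ry": 0, "rz": 0, "hand": 0.8},
    {"tx": 0, "ty": 0, "tz": 0, "rx": 0, "ry": 0, "rz": 0, "hand": 1},
    {"tx": 0, "ty": 0, "tz": 0, "rx": 0, "ry": 0, "rz": 0, "hand": 1},
    {"tx": 0, "ty": 0, "tz": 0, "rx": 0, "ry": 0, "rz": 0, "hand": 1},
    {"tx": 0, "ty": 0, "tz": -0.06, "rx": 0, "ry": 0, "rz": 0, "hand": 1},
    {"tx": 0, "ty": 0, "tz": -0.12, "rx": 0, "ry": 0, "rz": 0, "hand": 1},
    {"tx": 0, "ty": 0, "tz": -0.12, "rx": 0, "ry": 0, "rz": 0, "hand": 1},
  ],
  squeeze=12,
)

```text
time: 6.9
ee_pos: [460.0, -119.2, 246.4]
tcp_rot: [[-1.0, -0.001, 0.007], [-0.001, 1.0, -0.004], [-0.007, -0.004, -1.0]]
ft_force: [-0.1, -0.2, -0.2]
grip_width: 39.2
grip_force: 12.0
```

```bash
cat > held.py <<'E'
# measure held lid: blob columns/rows by cork mask; args: name size
from h import *
import sys
n,s=sys.argv[1:3]
o=arm.get_obs();cal=optics.get_calibration("wrist");im=optics.capture("wrist");np.savez(n+".npz",im=im,K=cal["K"],extrinsics=cal["extrinsics"])
print(o["time"],o["ee_pos"].round(1),o["q"].round(2),o["grip_width"],o["grip_force"])
g=cv2.cvtColor(im,cv2.COLOR_RGB2GRAY).astype(np.float32)
c=o["ee_pos"]
for zo in (5,8):
    for lo in (0,): 
        def sc(x):
            D=R[s][0]; k=slice(19,55) # image-upper half of ring (world -x side)
            return np.mean((samp(g,cal,x,D-3,c[2]+zo)-samp(g,cal,x,D+3,c[2]+zo))[k])
        r=max((sc((c[0]+dx,c[1]+dy)),dx,dy) for dx in np.arange(-8,8.1,.5) for dy in np.arange(-4,4.1,.5)); print("lid-tcp offset",zo,np.round(r,1))
v=im[:,:,::-1].copy();cv2.polylines(v,[proj(cal,ring(c[:2]+r[1:],R[s][0],c[2]+zo),True).round().astype(int)],True,(0,0,255),1)
cv2.imwrite(f"pics/{n}.png",cv2.resize(v[180:400,150:410],None,fx=2,fy=2,interpolation=2))
E
python3 held.py w5 tiny
```

```text
6.9 [ 460.  -119.2  246.4] [-0.5   0.25  1.51 -0.    1.37 -2.08] 39.21413753199048 12.000006381422281
lid-tcp offset 5 [103.3  -1.    1. ]
lid-tcp offset 8 [103.7  -2.5   1. ]
```

View pics/w5.png

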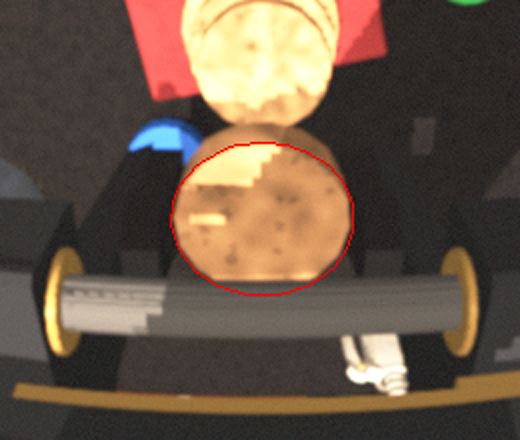

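The lid is held, and its centre is at TCP −2.2 mm in x. Next I carry it over jar_tiny and hover there.

Call:
play_rows(
  deltas=[
    {"tx": -0.251, "ty": 0.662, "tz": 0, "rx": 0, "ry": 0, "rz": 0, "hand": 1},
    {"tx": -0.251, "ty": 0.662, "tz": 0, "rx": 0, "ry": 0, "rz": 0, "hand": 1},
    {"tx": -0.251, "ty": 0.662, "tz": 0, "rx": 0, "ry": 0, "rz": 0, "hand": 1},
    {"tx": -0.251, "ty": 0.662, "tz": 0, "rx": 0, "ry": 0, "rz": 0, "hand": 1},
    {"tx": -0.251, "ty": 0.662, "tz": 0, "rx": 0, "ry": 0, "rz": 0, "hand": 1},
    {"tx": -0.251, "ty": 0.662, "tz": 0, "rx": 0, "ry": 0, "rz": 0, "hand": 1},
    {"tx": -0.251, "ty": 0.662, "tz": 0, "rx": 0, "ry": 0, "rz": 0, "hand": 1},
    {"tx": -0.251, "ty": 0.662, "tz": 0, "rx": 0, "ry": 0, "rz": 0, "hand": 1},
    {"tx": -0.251, "ty": 0.662, "tz": 0, "rx": 0, "ry": 0, "rz": 0, "hand": 1},
    {"tx": -0.251, "ty": 0.662, "tz": 0, "rx": 0, "ry": 0, "rz": 0, "hand": 1},
    {"tx": -0.251, "ty": 0.662, "tz": 0, "rx": 0, "ry": 0, "rz": 0, "hand": 1},
    {"tx": -0.251, "ty": 0.662, "tz": 0, "rx": 0, "ry": 0, "rz": 0, "hand": 1},
    {"tx": -0.251, "ty": 0.662, "tz": 0.07, "rx": 0, "ry": 0, "rz": 0, "hand": 1},
    {"tx": -0.251, "ty": 0.662, "tz": 0.14, "rx": 0, "ry": 0, "rz": 0, "hand": 1},
    {"tx": -0.251, "ty": 0.662, "tz": 0.205, "rx": 0, "ry": 0, "rz": 0, "hand": 1},
    {"tx": -0.251, "ty": 0.662, "tz": 0.205, "rx": 0, "ry": 0, "rz": 0, "hand": 1},
    {"tx": -0.251, "ty": 0.662, "tz": 0.205, "rx": 0, "ry": 0, "rz": 0, "hand": 1},
    {"tx": -0.251, "ty": 0.662, "tz": 0.205, "rx": 0, "ry": 0, "rz": 0, "hand": 1},
  ],
  squeeze=12,
)

```text
time: 8.75
ee_pos: [610.2, 278.5, 122.5]
tcp_rot: [[-1.0, -0.0, 0.004], [-0.0, 1.0, 0.001], [-0.004, 0.001, -1.0]]
ft_force: [0.1, -0.7, 0.1]
grip_width: 39.5
grip_force: 12.0
```

```bash
python3 held.py w6 tiny
```

```text
8.75 [610.2 278.5 122.5] [ 0.25  0.69  1.12 -0.    1.32 -1.32] 39.49495492853916 11.999963352573104
lid-tcp offset 5 [96.4 -1.   1. ]
lid-tcp offset 8 [98. -2.  1.]
```

View pics/w6.png

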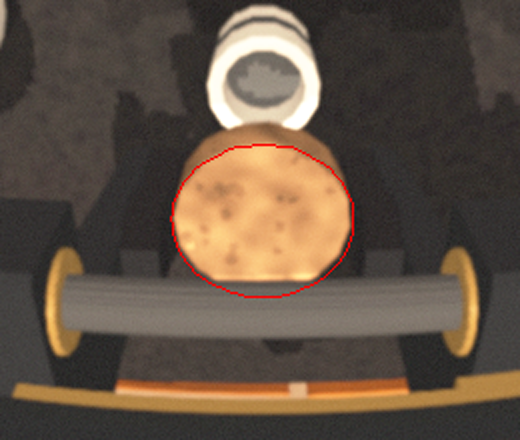

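The jar rim shows at (264,85) in this crop, with the lid just below it. I'll measure both in this same image so that camera bias cancels.

```bash
cat > rim.py <<'E'
from h import *
import sys
n,s,x,y=sys.argv[1:5]
im,cal=load(n); g=cv2.cvtColor(im,cv2.COLOR_RGB2GRAY).astype(np.float32)
print("rim",np.round(rimfit(g,cal,(float(x),float(y)),J[s][0],J[s][1],jarscore),1))
E
python3 rim.py w6 tiny 607 279.5; python3 rim.py w6 tiny 612 282
```

```text
rim [ 93.9 605.5 280. ]
rim [ 93.9 605.5 280. ]
```

Call:
play_rows(
  deltas=[
    {"tx": 0.0025, "ty": 0.001, "tz": 0, "rx": 0, "ry": 0, "rz": 0, "hand": 1},
    {"tx": 0.0025, "ty": 0.001, "tz": 0.03, "rx": 0, "ry": 0, "rz": 0, "hand": 1},
    {"tx": 0.0025, "ty": 0.001, "tz": 0.06, "rx": 0, "ry": 0, "rz": 0, "hand": 1},
    {"tx": 0.0025, "ty": 0.001, "tz": 0.08, "rx": 0, "ry": 0, "rz": 0, "hand": 1},
    {"tx": 0.0025, "ty": 0.001, "tz": 0.086, "rx": 0, "ry": 0, "rz": 0, "hand": 1},
    {"tx": 0.0025, "ty": 0.001, "tz": 0.092, "rx": 0, "ry": 0, "rz": 0, "hand": 1},
    {"tx": 0.0025, "ty": 0.001, "tz": 0.097, "rx": 0, "ry": 0, "rz": 0, "hand": 1},
    {"tx": 0.0025, "ty": 0.001, "tz": 0.101, "rx": 0, "ry": 0, "rz": 0, "hand": 1},
    {"tx": 0.0025, "ty": 0.001, "tz": 0.104, "rx": 0, "ry": 0, "rz": 0, "hand": 1},
    {"tx": 0.0025, "ty": 0.001, "tz": 0.104, "rx": 0, "ry": 0, "rz": 0, "hand": 1},
    {"tx": 0.0025, "ty": 0.001, "tz": 0.104, "rx": 0, "ry": 0, "rz": 0, "hand": 1},
  ],
  squeeze=12,
)

```text
time: 9.9
ee_pos: [607.6, 279.3, 57.3]
tcp_rot: [[-1.0, -0.001, 0.0], [-0.001, 1.0, 0.0], [-0.0, 0.0, -1.0]]
ft_force: [0.2, -0.3, 0.2]
grip_width: 39.1
grip_force: 12.0
```

No contact force with the plug nearly all the way in. I'll lower another 2 mm to feel for the seat.

Call:
play_rows(
  deltas=[
    {"tx": 0, "ty": 0, "tz": 0.002, "rx": 0, "ry": 0, "rz": 0, "hand": 1},
    {"tx": 0, "ty": 0, "tz": 0.003, "rx": 0, "ry": 0, "rz": 0, "hand": 1},
    {"tx": 0, "ty": 0, "tz": 0.0035, "rx": 0, "ry": 0, "rz": 0, "hand": 1},
    {"tx": 0, "ty": 0, "tz": 0.0035, "rx": 0, "ry": 0, "rz": 0, "hand": 1},
  ],
  squeeze=12,
)

```text
time: 10.3
ee_pos: [607.7, 279.3, 55.7]
tcp_rot: [[-1.0, -0.001, 0.001], [-0.001, 1.0, 0.0], [-0.001, 0.0, -1.0]]
ft_force: [-1.9, -0.5, 5.1]
grip_width: 38.8
grip_force: 12.0
```

Call:
play_rows(
  deltas=[
    {"tx": 0, "ty": 0, "tz": 0, "rx": 0, "ry": 0, "rz": 0, "hand": 0.45},
    {"tx": 0, "ty": 0, "tz": 0, "rx": 0, "ry": 0, "rz": 0, "hand": 0.2},
    {"tx": 0, "ty": 0, "tz": 0, "rx": 0, "ry": 0, "rz": 0, "hand": 0},
    {"tx": 0, "ty": 0, "tz": -0.03, "rx": 0, "ry": 0, "rz": 0, "hand": 0},
    {"tx": 0, "ty": 0, "tz": -0.1, "rx": 0, "ry": 0, "rz": 0, "hand": 0},
    {"tx": 0, "ty": 0, "tz": -0.18, "rx": 0, "ry": 0, "rz": 0, "hand": 0},
    {"tx": 0, "ty": 0, "tz": -0.26, "rx": 0, "ry": 0, "rz": 0, "hand": 0},
    {"tx": 0.1445, "ty": -0.663, "tz": -0.408, "rx": 0, "ry": 0, "rz": 0, "hand": 0},
    {"tx": 0.1445, "ty": -0.663, "tz": -0.408, "rx": 0, "ry": 0, "rz": 0, "hand": 0},
    {"tx": 0.1445, "ty": -0.663, "tz": -0.408, "rx": 0, "ry": 0, "rz": 0, "hand": 0},
    {"tx": 0.1445, "ty": -0.663, "tz": -0.408, "rx": 0, "ry": 0, "rz": 0, "hand": 0},
    {"tx": 0.1445, "ty": -0.663, "tz": -0.408, "rx": 0, "ry": 0, "rz": 0, "hand": 0},
    {"tx": 0.1445, "ty": -0.663, "tz": -0.408, "rx": 0, "ry": 0, "rz": 0, "hand": 0},
    {"tx": 0.1445, "ty": -0.663, "tz": -0.408, "rx": 0, "ry": 0, "rz": 0, "hand": 0},
    {"tx": 0.1445, "ty": -0.663, "tz": -0.408, "rx": 0, "ry": 0, "rz": 0, "hand": 0},
    {"tx": 0.1445, "ty": -0.663, "tz": -0.408, "rx": 0, "ry": 0, "rz": 0, "hand": 0},
    {"tx": 0.1445, "ty": -0.663, "tz": -0.408, "rx": 0, "ry": 0, "rz": 0, "hand": 0},
    {"tx": 0.1445, "ty": -0.663, "tz": -0.408, "rx": 0, "ry": 0, "rz": 0, "hand": 0},
    {"tx": 0.1445, "ty": -0.663, "tz": -0.408, "rx": 0, "ry": 0, "rz": 0, "hand": 0},
    {"tx": 0.1445, "ty": -0.663, "tz": -0.408, "rx": 0, "ry": 0, "rz": 0, "hand": 0},
  ],
  squeeze=10,
)

```text
time: 12.3
ee_pos: [521.3, -117.4, 299.6]
tcp_rot: [[-1.0, -0.002, -0.0], [-0.002, 1.0, 0.0], [0.0, 0.0, -1.0]]
ft_force: [0.7, 0.1, -1.0]
grip_width: 88.2
grip_force: 0.0
```

```bash
cat > net.py <<'E'
# pile lids by network outlines in wrist view, plus origin points
from h import *
import sys
n=sys.argv[1]; rest=sys.argv[2:]
o=arm.get_obs(); print(o["time"],o["ee_pos"].round(1))
cal=optics.get_calibration("wrist");im=optics.capture("wrist");np.savez(n+".npz",im=im,K=cal["K"],extrinsics=cal["extrinsics"])
zf=dict(large=75,medium=101,small=127,tiny=153)
for s in rest:
    z=zf[s]; m=proj(cal,[[455,-119,z+20]],True)[0]
    b=pick("wrist","lid_"+s,m)
    if b: r=fit(cal,lambda x:np.r_[ring(x,R[s][0],z+12),ring(x,R[s][0],z+26),ring(x,R[s][2],z)],b[1],(455,-119),True);print(s,r.x.round(1),r.fun.round(1),round(b[2],2))
    for d in optics.place_of("wrist","lid_"+s):
        uv=np.array(d["point"])[::-1]
        if np.hypot(*(uv-m))<30:
            r=least_squares(lambda x:proj(cal,[[*x,z]],True)[0]-uv,(455,-119));print("  pt",r.x.round(1),round(d["p"],2))
E
python3 net.py w7 small medium large
python3 - <<'E'
from h import *
im,cal=load("w7");m=proj(cal,[[455,-119,153]],True)[0].astype(int)
c=im[m[1]-50:m[1]+50,m[0]-55:m[0]+55].astype(float);print(m,c.shape)
b=np.clip((c[:,:,2]-60)/(255-60)*255,0,255).astype(np.uint8)
a=cv2.resize(b,None,fx=4,fy=4,interpolation=2)
w,cw=load("w5");m=proj(cw,[[455,-119,153]],True)[0].astype(int);print(m)
cv2.imwrite("pics/w7.png",a)
E
```

```text
12.3 [ 521.3 -117.4  299.6]
small [ 458.4 -117.9] [ 0.2 -1.3 -0.2  1.3] 0.69
  pt [ 456.7 -119.2] 0.76
medium [ 458.5 -118.3] [-0.7 -0.5  0.7  0.6] 0.69
large [ 441.7 -122. ] [ -1.9 -11.7   1.9  11.7] 0.56
[277 123] (100, 110, 3)
[280 212]
```

View pics/w7.png

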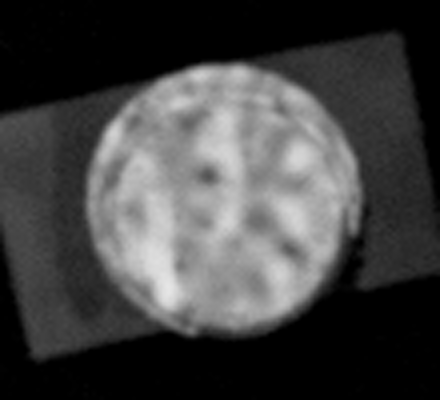

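The small lid is centred near pixel (279.5,127), which matches the network fit of (458.4,-117.9). I'll grasp it.

Call:
play_rows(
  deltas=[
    {"tx": 0.105, "ty": 0.001, "tz": 0.06, "rx": 0, "ry": 0, "rz": 0, "hand": 0},
    {"tx": 0.105, "ty": 0.001, "tz": 0.14, "rx": 0, "ry": 0, "rz": 0, "hand": 0},
    {"tx": 0.105, "ty": 0.001, "tz": 0.2, "rx": 0, "ry": 0, "rz": 0, "hand": 0},
    {"tx": 0.105, "ty": 0.001, "tz": 0.24, "rx": 0, "ry": 0, "rz": 0, "hand": 0},
    {"tx": 0.105, "ty": 0.001, "tz": 0.259, "rx": 0, "ry": 0, "rz": 0, "hand": 0},
    {"tx": 0.105, "ty": 0.001, "tz": 0.259, "rx": 0, "ry": 0, "rz": 0, "hand": 0},
    {"tx": 0.105, "ty": 0.001, "tz": 0.259, "rx": 0, "ry": 0, "rz": 0, "hand": 0.3},
    {"tx": 0.105, "ty": 0.001, "tz": 0.259, "rx": 0, "ry": 0, "rz": 0, "hand": 0.4},
    {"tx": 0.105, "ty": 0.001, "tz": 0.259, "rx": 0, "ry": 0, "rz": 0, "hand": 0.6},
    {"tx": 0.105, "ty": 0.001, "tz": 0.259, "rx": 0, "ry": 0, "rz": 0, "hand": 0.8},
    {"tx": 0.105, "ty": 0.001, "tz": 0.259, "rx": 0, "ry": 0, "rz": 0, "hand": 1},
    {"tx": 0.105, "ty": 0.001, "tz": 0.259, "rx": 0, "ry": 0, "rz": 0, "hand": 1},
    {"tx": 0.105, "ty": 0.001, "tz": 0.259, "rx": 0, "ry": 0, "rz": 0, "hand": 1},
    {"tx": 0.105, "ty": 0.001, "tz": 0.24, "rx": 0, "ry": 0, "rz": 0, "hand": 1},
    {"tx": 0.105, "ty": 0.001, "tz": 0.18, "rx": 0, "ry": 0, "rz": 0, "hand": 1},
    {"tx": 0.105, "ty": 0.001, "tz": 0.13, "rx": 0, "ry": 0, "rz": 0, "hand": 1},
    {"tx": 0.105, "ty": 0.001, "tz": 0.13, "rx": 0, "ry": 0, "rz": 0, "hand": 1},
    {"tx": 0.105, "ty": 0.001, "tz": 0.13, "rx": 0, "ry": 0, "rz": 0, "hand": 1},
  ],
  squeeze=12,
)

```text
time: 14.45
ee_pos: [458.0, -117.9, 221.7]
tcp_rot: [[-1.0, -0.001, 0.0], [-0.001, 1.0, -0.0], [-0.0, -0.0, -1.0]]
ft_force: [-0.5, -0.2, 0.8]
grip_width: 49.5
grip_force: 12.0
```

```bash
python3 held.py w8 small
```

```text
14.45 [ 458.  -117.9  221.7] [-0.5   0.27  1.56  0.    1.31 -2.07] 49.46236098287501 11.999949955825286
lid-tcp offset 5 [106.2  -1.    0.5]
lid-tcp offset 8 [104.2  -2.    0.5]
```

Call:
play_rows(
  deltas=[
    {"tx": 0.019, "ty": 0.4265, "tz": 0, "rx": 0, "ry": 0, "rz": 0, "hand": 1},
    {"tx": 0.019, "ty": 0.4265, "tz": 0, "rx": 0, "ry": 0, "rz": 0, "hand": 1},
    {"tx": 0.019, "ty": 0.4265, "tz": 0, "rx": 0, "ry": 0, "rz": 0, "hand": 1},
    {"tx": 0.019, "ty": 0.4265, "tz": 0, "rx": 0, "ry": 0, "rz": 0, "hand": 1},
    {"tx": 0.019, "ty": 0.4265, "tz": 0, "rx": 0, "ry": 0, "rz": 0, "hand": 1},
    {"tx": 0.019, "ty": 0.4265, "tz": 0, "rx": 0, "ry": 0, "rz": 0, "hand": 1},
    {"tx": 0.019, "ty": 0.4265, "tz": 0, "rx": 0, "ry": 0, "rz": 0, "hand": 1},
    {"tx": 0.019, "ty": 0.4265, "tz": 0.05, "rx": 0, "ry": 0, "rz": 0, "hand": 1},
    {"tx": 0.019, "ty": 0.4265, "tz": 0.11, "rx": 0, "ry": 0, "rz": 0, "hand": 1},
    {"tx": 0.019, "ty": 0.4265, "tz": 0.17, "rx": 0, "ry": 0, "rz": 0, "hand": 1},
    {"tx": 0.019, "ty": 0.4265, "tz": 0.17, "rx": 0, "ry": 0, "rz": 0, "hand": 1},
    {"tx": 0.019, "ty": 0.4265, "tz": 0.17, "rx": 0, "ry": 0, "rz": 0, "hand": 1},
    {"tx": 0.019, "ty": 0.4265, "tz": 0.17, "rx": 0, "ry": 0, "rz": 0, "hand": 1},
    {"tx": 0.019, "ty": 0.4265, "tz": 0.17, "rx": 0, "ry": 0, "rz": 0, "hand": 1},
  ],
  squeeze=12,
)

```text
time: 15.9
ee_pos: [447.3, 137.6, 121.3]
tcp_rot: [[-1.0, -0.0, 0.003], [-0.0, 1.0, 0.0], [-0.003, 0.0, -1.0]]
ft_force: [0.3, -0.5, 0.5]
grip_width: 49.0
grip_force: 12.0
```

```bash
python3 held.py w9 small; python3 rim.py w9 small 445 138
```

```text
15.9 [447.3 137.6 121.3] [ 0.04  0.39  1.72 -0.    1.03 -1.53] 49.04300063358818 12.00001833087299
lid-tcp offset 5 [93.2 -1.   1. ]
lid-tcp offset 8 [93.8 -2.   1. ]
rim [ 77.6 443.  137.5]
```

Call:
play_rows(
  deltas=[
    {"tx": 0.0012, "ty": -0.001, "tz": 0, "rx": 0, "ry": 0, "rz": 0, "hand": 1},
    {"tx": 0.0012, "ty": -0.001, "tz": 0.03, "rx": 0, "ry": 0, "rz": 0, "hand": 1},
    {"tx": 0.0012, "ty": -0.001, "tz": 0.06, "rx": 0, "ry": 0, "rz": 0, "hand": 1},
    {"tx": 0.0012, "ty": -0.001, "tz": 0.075, "rx": 0, "ry": 0, "rz": 0, "hand": 1},
    {"tx": 0.0012, "ty": -0.001, "tz": 0.082, "rx": 0, "ry": 0, "rz": 0, "hand": 1},
    {"tx": 0.0012, "ty": -0.001, "tz": 0.088, "rx": 0, "ry": 0, "rz": 0, "hand": 1},
    {"tx": 0.0012, "ty": -0.001, "tz": 0.093, "rx": 0, "ry": 0, "rz": 0, "hand": 1},
    {"tx": 0.0012, "ty": -0.001, "tz": 0.096, "rx": 0, "ry": 0, "rz": 0, "hand": 1},
    {"tx": 0.0012, "ty": -0.001, "tz": 0.098, "rx": 0, "ry": 0, "rz": 0, "hand": 1},
    {"tx": 0.0012, "ty": -0.001, "tz": 0.098, "rx": 0, "ry": 0, "rz": 0, "hand": 1},
    {"tx": 0.0012, "ty": -0.001, "tz": 0.098, "rx": 0, "ry": 0, "rz": 0, "hand": 1},
  ],
  squeeze=12,
)

```text
time: 17.05
ee_pos: [446.2, 137.0, 61.6]
tcp_rot: [[-1.0, -0.001, 0.001], [-0.001, 1.0, -0.001], [-0.001, -0.001, -1.0]]
ft_force: [-0.3, -4.9, 5.1]
grip_width: 49.1
grip_force: 12.0
```

It seated at the expected height with 5 N. I'll release and go back to look at the pile.

Call:
play_rows(
  deltas=[
    {"tx": 0, "ty": 0, "tz": 0, "rx": 0, "ry": 0, "rz": 0, "hand": 0.35},
    {"tx": 0, "ty": 0, "tz": 0, "rx": 0, "ry": 0, "rz": 0, "hand": 0.15},
    {"tx": 0, "ty": 0, "tz": 0, "rx": 0, "ry": 0, "rz": 0, "hand": 0},
    {"tx": 0, "ty": 0, "tz": -0.03, "rx": 0, "ry": 0, "rz": 0, "hand": 0},
    {"tx": 0, "ty": 0, "tz": -0.1, "rx": 0, "ry": 0, "rz": 0, "hand": 0},
    {"tx": 0, "ty": 0, "tz": -0.18, "rx": 0, "ry": 0, "rz": 0, "hand": 0},
    {"tx": 0, "ty": 0, "tz": -0.26, "rx": 0, "ry": 0, "rz": 0, "hand": 0},
    {"tx": -0.125, "ty": -0.4257, "tz": -0.365, "rx": 0, "ry": 0, "rz": 0, "hand": 0},
    {"tx": -0.125, "ty": -0.4257, "tz": -0.365, "rx": 0, "ry": 0, "rz": 0, "hand": 0},
    {"tx": -0.125, "ty": -0.4257, "tz": -0.365, "rx": 0, "ry": 0, "rz": 0, "hand": 0},
    {"tx": -0.125, "ty": -0.4257, "tz": -0.365, "rx": 0, "ry": 0, "rz": 0, "hand": 0},
    {"tx": -0.125, "ty": -0.4257, "tz": -0.365, "rx": 0, "ry": 0, "rz": 0, "hand": 0},
    {"tx": -0.125, "ty": -0.4257, "tz": -0.365, "rx": 0, "ry": 0, "rz": 0, "hand": 0},
    {"tx": -0.125, "ty": -0.4257, "tz": -0.365, "rx": 0, "ry": 0, "rz": 0, "hand": 0},
    {"tx": -0.125, "ty": -0.4257, "tz": -0.365, "rx": 0, "ry": 0, "rz": 0, "hand": 0},
    {"tx": -0.125, "ty": -0.4257, "tz": -0.365, "rx": 0, "ry": 0, "rz": 0, "hand": 0},
    {"tx": -0.125, "ty": -0.4257, "tz": -0.365, "rx": 0, "ry": 0, "rz": 0, "hand": 0},
  ],
  squeeze=12,
)

```text
time: 18.75
ee_pos: [520.7, -116.7, 280.0]
tcp_rot: [[-1.0, -0.002, -0.0], [-0.002, 1.0, 0.0], [0.0, 0.0, -1.0]]
ft_force: [0.1, -0.5, -0.1]
grip_width: 88.5
grip_force: 0.0
```

```bash
python3 net.py w10 medium large; python3 - <<'E'
from h import *
im,cal=load("w10"); g=im[:,:,2].astype(np.float32)
print(rimfit(g,cal,(456,-118),60,127,lidscore,span=8))
E
```

```text
18.75 [ 520.7 -116.7  280. ]
medium [ 458.3 -116.7] [-0.8 -1.5  0.8  1.6] 0.73
  pt [ 459.3 -119.9] 0.75
large [ 440.8 -118.3] [ -2.4 -14.8   2.3  14.9] 0.72
(np.float32(34.94138), np.float64(455.5), np.float64(-119.5))
```

Call:
play_rows(
  deltas=[
    {"tx": 0.105, "ty": -0.001, "tz": 0.06, "rx": 0, "ry": 0, "rz": 0, "hand": 0},
    {"tx": 0.105, "ty": -0.001, "tz": 0.14, "rx": 0, "ry": 0, "rz": 0, "hand": 0},
    {"tx": 0.105, "ty": -0.001, "tz": 0.2, "rx": 0, "ry": 0, "rz": 0, "hand": 0},
    {"tx": 0.105, "ty": -0.001, "tz": 0.24, "rx": 0, "ry": 0, "rz": 0, "hand": 0},
    {"tx": 0.105, "ty": -0.001, "tz": 0.269, "rx": 0, "ry": 0, "rz": 0, "hand": 0},
    {"tx": 0.105, "ty": -0.001, "tz": 0.269, "rx": 0, "ry": 0, "rz": 0, "hand": 0},
    {"tx": 0.105, "ty": -0.001, "tz": 0.269, "rx": 0, "ry": 0, "rz": 0, "hand": 0.2},
    {"tx": 0.105, "ty": -0.001, "tz": 0.269, "rx": 0, "ry": 0, "rz": 0, "hand": 0.3},
    {"tx": 0.105, "ty": -0.001, "tz": 0.269, "rx": 0, "ry": 0, "rz": 0, "hand": 0.5},
    {"tx": 0.105, "ty": -0.001, "tz": 0.269, "rx": 0, "ry": 0, "rz": 0, "hand": 0.8},
    {"tx": 0.105, "ty": -0.001, "tz": 0.269, "rx": 0, "ry": 0, "rz": 0, "hand": 1},
    {"tx": 0.105, "ty": -0.001, "tz": 0.269, "rx": 0, "ry": 0, "rz": 0, "hand": 1},
    {"tx": 0.105, "ty": -0.001, "tz": 0.269, "rx": 0, "ry": 0, "rz": 0, "hand": 1},
    {"tx": 0.105, "ty": -0.001, "tz": 0.25, "rx": 0, "ry": 0, "rz": 0, "hand": 1},
    {"tx": 0.105, "ty": -0.001, "tz": 0.19, "rx": 0, "ry": 0, "rz": 0, "hand": 1},
    {"tx": 0.105, "ty": -0.001, "tz": 0.13, "rx": 0, "ry": 0, "rz": 0, "hand": 1},
    {"tx": 0.105, "ty": -0.001, "tz": 0.13, "rx": 0, "ry": 0, "rz": 0, "hand": 1},
    {"tx": 0.105, "ty": -0.001, "tz": 0.13, "rx": 0, "ry": 0, "rz": 0, "hand": 1},
  ],
  squeeze=12,
)

```text
time: 20.8
ee_pos: [457.9, -118.7, 202.1]
tcp_rot: [[-1.0, -0.001, 0.001], [-0.001, 1.0, -0.0], [-0.001, -0.0, -1.0]]
ft_force: [-0.3, 0.3, -0.8]
grip_width: 59.4
grip_force: 12.0
```

```bash
python3 held.py w11 medium
```

```text
20.8 [ 457.9 -118.7  202.1] [-0.5   0.29  1.59  0.    1.26 -2.08] 59.43634714652555 11.999965369468555
lid-tcp offset 5 [109.4   0.5   0.5]
lid-tcp offset 8 [104.   -0.5   1. ]
```

Call:
play_rows(
  deltas=[
    {"tx": 0.0255, "ty": 0.6935, "tz": 0, "rx": 0, "ry": 0, "rz": 0, "hand": 1},
    {"tx": 0.0255, "ty": 0.6935, "tz": 0, "rx": 0, "ry": 0, "rz": 0, "hand": 1},
    {"tx": 0.0255, "ty": 0.6935, "tz": 0, "rx": 0, "ry": 0, "rz": 0, "hand": 1},
    {"tx": 0.0255, "ty": 0.6935, "tz": 0, "rx": 0, "ry": 0, "rz": 0, "hand": 1},
    {"tx": 0.0255, "ty": 0.6935, "tz": 0, "rx": 0, "ry": 0, "rz": 0, "hand": 1},
    {"tx": 0.0255, "ty": 0.6935, "tz": 0, "rx": 0, "ry": 0, "rz": 0, "hand": 1},
    {"tx": 0.0255, "ty": 0.6935, "tz": 0, "rx": 0, "ry": 0, "rz": 0, "hand": 1},
    {"tx": 0.0255, "ty": 0.6935, "tz": 0, "rx": 0, "ry": 0, "rz": 0, "hand": 1},
    {"tx": 0.0255, "ty": 0.6935, "tz": 0, "rx": 0, "ry": 0, "rz": 0, "hand": 1},
    {"tx": 0.0255, "ty": 0.6935, "tz": 0, "rx": 0, "ry": 0, "rz": 0, "hand": 1},
    {"tx": 0.0255, "ty": 0.6935, "tz": 0, "rx": 0, "ry": 0, "rz": 0, "hand": 1},
    {"tx": 0.0255, "ty": 0.6935, "tz": 0.04, "rx": 0, "ry": 0, "rz": 0, "hand": 1},
    {"tx": 0.0255, "ty": 0.6935, "tz": 0.09, "rx": 0, "ry": 0, "rz": 0, "hand": 1},
    {"tx": 0.0255, "ty": 0.6935, "tz": 0.128, "rx": 0, "ry": 0, "rz": 0, "hand": 1},
    {"tx": 0.0255, "ty": 0.6935, "tz": 0.128, "rx": 0, "ry": 0, "rz": 0, "hand": 1},
    {"tx": 0.0255, "ty": 0.6935, "tz": 0.128, "rx": 0, "ry": 0, "rz": 0, "hand": 1},
    {"tx": 0.0255, "ty": 0.6935, "tz": 0.128, "rx": 0, "ry": 0, "rz": 0, "hand": 1},
  ],
  squeeze=12,
)

```text
time: 22.55
ee_pos: [443.2, 297.0, 126.5]
tcp_rot: [[-1.0, 0.0, 0.002], [0.0, 1.0, 0.001], [-0.002, 0.001, -1.0]]
ft_force: [-0.5, 0.2, -0.1]
grip_width: 59.5
grip_force: 12.0
```

```bash
python3 held.py w12 medium; python3 rim.py w12 medium 442 298
```

```text
22.55 [443.2 297.  126.5] [ 0.37  0.48  1.54 -0.    1.12 -1.2 ] 59.4672682864082 11.999983133864589
lid-tcp offset 5 [95.3  0.5  0.5]
lid-tcp offset 8 [91.3 -0.5  1. ]
rim [ 73.8 441.  299. ]
```

Call:
play_rows(
  deltas=[
    {"tx": 0.0008, "ty": 0, "tz": 0, "rx": 0, "ry": 0, "rz": 0, "hand": 1},
    {"tx": 0.0008, "ty": 0, "tz": 0.03, "rx": 0, "ry": 0, "rz": 0, "hand": 1},
    {"tx": 0.0008, "ty": 0, "tz": 0.06, "rx": 0, "ry": 0, "rz": 0, "hand": 1},
    {"tx": 0.0008, "ty": 0, "tz": 0.075, "rx": 0, "ry": 0, "rz": 0, "hand": 1},
    {"tx": 0.0008, "ty": 0, "tz": 0.082, "rx": 0, "ry": 0, "rz": 0, "hand": 1},
    {"tx": 0.0008, "ty": 0, "tz": 0.088, "rx": 0, "ry": 0, "rz": 0, "hand": 1},
    {"tx": 0.0008, "ty": 0, "tz": 0.093, "rx": 0, "ry": 0, "rz": 0, "hand": 1},
    {"tx": 0.0008, "ty": 0, "tz": 0.096, "rx": 0, "ry": 0, "rz": 0, "hand": 1},
    {"tx": 0.0008, "ty": 0, "tz": 0.097, "rx": 0, "ry": 0, "rz": 0, "hand": 1},
    {"tx": 0.0008, "ty": 0, "tz": 0.097, "rx": 0, "ry": 0, "rz": 0, "hand": 1},
    {"tx": 0.0008, "ty": 0, "tz": 0.097, "rx": 0, "ry": 0, "rz": 0, "hand": 1},
  ],
  squeeze=12,
)

```text
time: 23.7
ee_pos: [442.5, 298.0, 68.3]
tcp_rot: [[-1.0, -0.001, 0.002], [-0.001, 1.0, 0.002], [-0.002, 0.002, -1.0]]
ft_force: [-1.9, 3.8, 7.3]
grip_width: 59.4
grip_force: 12.0
```

Contact came about 0.6 mm high, with a sideways push towards +y. I'll comply by shifting 1 mm in +y and 0.6 mm in −x.

Call:
play_rows(
  deltas=[
    {"tx": 0.0005, "ty": 0.001, "tz": 0, "rx": 0, "ry": 0, "rz": 0, "hand": 1},
    {"tx": 0.001, "ty": 0.002, "tz": 0, "rx": 0, "ry": 0, "rz": 0, "hand": 1},
    {"tx": 0.001, "ty": 0.002, "tz": 0, "rx": 0, "ry": 0, "rz": 0, "hand": 1},
    {"tx": 0.001, "ty": 0.002, "tz": 0, "rx": 0, "ry": 0, "rz": 0, "hand": 1},
  ],
  squeeze=12,
)

```text
time: 24.1
ee_pos: [442.4, 298.4, 68.2]
tcp_rot: [[-1.0, -0.001, 0.003], [-0.001, 1.0, -0.0], [-0.003, -0.0, -1.0]]
ft_force: [1.1, -1.6, 8.0]
grip_width: 59.3
grip_force: 12.0
```

Call:
play_rows(
  deltas=[
    {"tx": 0, "ty": 0, "tz": 0, "rx": 0, "ry": 0, "rz": 0, "hand": 0.25},
    {"tx": 0, "ty": 0, "tz": 0, "rx": 0, "ry": 0, "rz": 0, "hand": 0.1},
    {"tx": 0, "ty": 0, "tz": 0, "rx": 0, "ry": 0, "rz": 0, "hand": 0},
    {"tx": 0, "ty": 0, "tz": -0.03, "rx": 0, "ry": 0, "rz": 0, "hand": 0},
    {"tx": 0, "ty": 0, "tz": -0.1, "rx": 0, "ry": 0, "rz": 0, "hand": 0},
    {"tx": 0, "ty": 0, "tz": -0.18, "rx": 0, "ry": 0, "rz": 0, "hand": 0},
    {"tx": 0, "ty": 0, "tz": -0.26, "rx": 0, "ry": 0, "rz": 0, "hand": 0},
    {"tx": -0.132, "ty": -0.6945, "tz": -0.305, "rx": 0, "ry": 0, "rz": 0, "hand": 0},
    {"tx": -0.132, "ty": -0.6945, "tz": -0.305, "rx": 0, "ry": 0, "rz": 0, "hand": 0},
    {"tx": -0.132, "ty": -0.6945, "tz": -0.305, "rx": 0, "ry": 0, "rz": 0, "hand": 0},
    {"tx": -0.132, "ty": -0.6945, "tz": -0.305, "rx": 0, "ry": 0, "rz": 0, "hand": 0},
    {"tx": -0.132, "ty": -0.6945, "tz": -0.305, "rx": 0, "ry": 0, "rz": 0, "hand": 0},
    {"tx": -0.132, "ty": -0.6945, "tz": -0.305, "rx": 0, "ry": 0, "rz": 0, "hand": 0},
    {"tx": -0.132, "ty": -0.6945, "tz": -0.305, "rx": 0, "ry": 0, "rz": 0, "hand": 0},
    {"tx": -0.132, "ty": -0.6945, "tz": -0.305, "rx": 0, "ry": 0, "rz": 0, "hand": 0},
    {"tx": -0.132, "ty": -0.6945, "tz": -0.305, "rx": 0, "ry": 0, "rz": 0, "hand": 0},
    {"tx": -0.132, "ty": -0.6945, "tz": -0.305, "rx": 0, "ry": 0, "rz": 0, "hand": 0},
    {"tx": -0.132, "ty": -0.6945, "tz": -0.305, "rx": 0, "ry": 0, "rz": 0, "hand": 0},
    {"tx": -0.132, "ty": -0.6945, "tz": -0.305, "rx": 0, "ry": 0, "rz": 0, "hand": 0},
  ],
  squeeze=12,
)

```text
time: 26.0
ee_pos: [520.5, -116.8, 250.0]
tcp_rot: [[-1.0, -0.002, -0.001], [-0.002, 1.0, 0.0], [0.001, 0.0, -1.0]]
ft_force: [0.7, 0.3, -0.7]
grip_width: 88.0
grip_force: 0.0
```

```bash
python3 net.py w13 large; python3 - <<'E'
from h import *
im,cal=load("w13")
for ch in (1,2):
    g=im[:,:,ch].astype(np.float32); print(rimfit(g,cal,(456,-118),70,101,lidscore,span=8))
E
```

```text
26.0 [ 520.5 -116.8  250. ]
large [ 456.6 -120.2] [-1.7 -1.9  1.7  2. ] 0.79
  pt [ 453.  -117.6] 0.72
(np.float32(40.0), np.float64(458.0), np.float64(-119.5))
(np.float32(40.0), np.float64(457.0), np.float64(-119.5))
```

Call:
play_rows(
  deltas=[
    {"tx": 0.105, "ty": -0.0035, "tz": 0.06, "rx": 0, "ry": 0, "rz": 0, "hand": 0},
    {"tx": 0.105, "ty": -0.0035, "tz": 0.14, "rx": 0, "ry": 0, "rz": 0, "hand": 0},
    {"tx": 0.105, "ty": -0.0035, "tz": 0.19, "rx": 0, "ry": 0, "rz": 0, "hand": 0},
    {"tx": 0.105, "ty": -0.0035, "tz": 0.22, "rx": 0, "ry": 0, "rz": 0, "hand": 0},
    {"tx": 0.105, "ty": -0.0035, "tz": 0.25, "rx": 0, "ry": 0, "rz": 0, "hand": 0},
    {"tx": 0.105, "ty": -0.0035, "tz": 0.2625, "rx": 0, "ry": 0, "rz": 0, "hand": 0},
    {"tx": 0.105, "ty": -0.0035, "tz": 0.2625, "rx": 0, "ry": 0, "rz": 0, "hand": 0},
    {"tx": 0.105, "ty": -0.0035, "tz": 0.2625, "rx": 0, "ry": 0, "rz": 0, "hand": 0.1},
    {"tx": 0.105, "ty": -0.0035, "tz": 0.2625, "rx": 0, "ry": 0, "rz": 0, "hand": 0.2},
    {"tx": 0.105, "ty": -0.0035, "tz": 0.2625, "rx": 0, "ry": 0, "rz": 0, "hand": 0.5},
    {"tx": 0.105, "ty": -0.0035, "tz": 0.2625, "rx": 0, "ry": 0, "rz": 0, "hand": 1},
    {"tx": 0.105, "ty": -0.0035, "tz": 0.2625, "rx": 0, "ry": 0, "rz": 0, "hand": 1},
    {"tx": 0.105, "ty": -0.0035, "tz": 0.2625, "rx": 0, "ry": 0, "rz": 0, "hand": 1},
    {"tx": 0.105, "ty": -0.0035, "tz": 0.24, "rx": 0, "ry": 0, "rz": 0, "hand": 1},
    {"tx": 0.105, "ty": -0.0035, "tz": 0.18, "rx": 0, "ry": 0, "rz": 0, "hand": 1},
    {"tx": 0.105, "ty": -0.0035, "tz": 0.11, "rx": 0, "ry": 0, "rz": 0, "hand": 1},
    {"tx": 0.105, "ty": -0.0035, "tz": 0.11, "rx": 0, "ry": 0, "rz": 0, "hand": 1},
    {"tx": 0.105, "ty": -0.0035, "tz": 0.11, "rx": 0, "ry": 0, "rz": 0, "hand": 1},
  ],
  squeeze=12,
)

```text
time: 27.95
ee_pos: [457.8, -120.2, 184.4]
tcp_rot: [[-1.0, -0.001, 0.001], [-0.001, 1.0, -0.001], [-0.001, -0.001, -1.0]]
ft_force: [0.4, 0.3, -1.0]
grip_width: 69.5
grip_force: 12.0
```

```bash
python3 held.py w14 large
```

```text
27.95 [ 457.8 -120.2  184.4] [-0.51  0.31  1.62 -0.    1.21 -2.08] 69.5090082916204 11.999928412260488
lid-tcp offset 5 [110.5  -1.5   1. ]
lid-tcp offset 8 [104.6  -2.    1. ]
```

Call:
play_rows(
  deltas=[
    {"tx": -0.2185, "ty": 0.4323, "tz": 0, "rx": 0, "ry": 0, "rz": 0, "hand": 1},
    {"tx": -0.2185, "ty": 0.4323, "tz": 0, "rx": 0, "ry": 0, "rz": 0, "hand": 1},
    {"tx": -0.2185, "ty": 0.4323, "tz": 0, "rx": 0, "ry": 0, "rz": 0, "hand": 1},
    {"tx": -0.2185, "ty": 0.4323, "tz": 0, "rx": 0, "ry": 0, "rz": 0, "hand": 1},
    {"tx": -0.2185, "ty": 0.4323, "tz": 0, "rx": 0, "ry": 0, "rz": 0, "hand": 1},
    {"tx": -0.2185, "ty": 0.4323, "tz": 0, "rx": 0, "ry": 0, "rz": 0, "hand": 1},
    {"tx": -0.2185, "ty": 0.4323, "tz": 0, "rx": 0, "ry": 0, "rz": 0, "hand": 1},
    {"tx": -0.2185, "ty": 0.4323, "tz": 0, "rx": 0, "ry": 0, "rz": 0, "hand": 1},
    {"tx": -0.2185, "ty": 0.4323, "tz": 0, "rx": 0, "ry": 0, "rz": 0, "hand": 1},
    {"tx": -0.2185, "ty": 0.4323, "tz": 0.05, "rx": 0, "ry": 0, "rz": 0, "hand": 1},
    {"tx": -0.2185, "ty": 0.4323, "tz": 0.087, "rx": 0, "ry": 0, "rz": 0, "hand": 1},
    {"tx": -0.2185, "ty": 0.4323, "tz": 0.087, "rx": 0, "ry": 0, "rz": 0, "hand": 1},
    {"tx": -0.2185, "ty": 0.4323, "tz": 0.087, "rx": 0, "ry": 0, "rz": 0, "hand": 1},
    {"tx": -0.2185, "ty": 0.4323, "tz": 0.087, "rx": 0, "ry": 0, "rz": 0, "hand": 1},
  ],
  squeeze=12,
)

```text
time: 29.4
ee_pos: [589.3, 138.7, 133.3]
tcp_rot: [[-1.0, 0.0, 0.002], [0.0, 1.0, 0.0], [-0.002, 0.0, -1.0]]
ft_force: [-0.3, 0.4, -1.0]
grip_width: 69.6
grip_force: 12.0
```

```bash
python3 held.py w15 large; python3 rim.py w15 large 587 140
```

```text
29.4 [589.3 138.7 133.3] [ 0.04  0.58  1.32 -0.    1.24 -1.53] 69.55130605966036 11.999952389742248
lid-tcp offset 5 [103.6  -1.5   1. ]
lid-tcp offset 8 [96.9 -2.   1. ]
rim [ 57.3 587.  139.5]
```

Call:
play_rows(
  deltas=[
    {"tx": 0, "ty": -0.0008, "tz": 0, "rx": 0, "ry": 0, "rz": 0, "hand": 1},
    {"tx": 0, "ty": -0.0008, "tz": 0.03, "rx": 0, "ry": 0, "rz": 0, "hand": 1},
    {"tx": 0, "ty": -0.0008, "tz": 0.06, "rx": 0, "ry": 0, "rz": 0, "hand": 1},
    {"tx": 0, "ty": -0.0008, "tz": 0.075, "rx": 0, "ry": 0, "rz": 0, "hand": 1},
    {"tx": 0, "ty": -0.0008, "tz": 0.082, "rx": 0, "ry": 0, "rz": 0, "hand": 1},
    {"tx": 0, "ty": -0.0008, "tz": 0.088, "rx": 0, "ry": 0, "rz": 0, "hand": 1},
    {"tx": 0, "ty": -0.0008, "tz": 0.093, "rx": 0, "ry": 0, "rz": 0, "hand": 1},
    {"tx": 0, "ty": -0.0008, "tz": 0.096, "rx": 0, "ry": 0, "rz": 0, "hand": 1},
    {"tx": 0, "ty": -0.0008, "tz": 0.098, "rx": 0, "ry": 0, "rz": 0, "hand": 1},
    {"tx": 0, "ty": -0.0008, "tz": 0.098, "rx": 0, "ry": 0, "rz": 0, "hand": 1},
    {"tx": 0, "ty": -0.0008, "tz": 0.098, "rx": 0, "ry": 0, "rz": 0, "hand": 1},
  ],
  squeeze=12,
)

```text
time: 30.55
ee_pos: [589.0, 138.7, 74.3]
tcp_rot: [[-1.0, -0.001, 0.002], [-0.001, 1.0, -0.0], [-0.002, -0.0, -1.0]]
ft_force: [-3.1, -0.8, 6.7]
grip_width: 69.3
grip_force: 12.0
```

Call:
play_rows(
  deltas=[
    {"tx": 0.001, "ty": 0, "tz": 0, "rx": 0, "ry": 0, "rz": 0, "hand": 1},
    {"tx": 0.0018, "ty": 0, "tz": 0.0005, "rx": 0, "ry": 0, "rz": 0, "hand": 1},
    {"tx": 0.0018, "ty": 0, "tz": 0.0005, "rx": 0, "ry": 0, "rz": 0, "hand": 1},
    {"tx": 0.0018, "ty": 0, "tz": 0.0005, "rx": 0, "ry": 0, "rz": 0, "hand": 1},
  ],
  squeeze=12,
)

```text
time: 30.95
ee_pos: [589.0, 138.7, 74.3]
tcp_rot: [[-1.0, -0.001, 0.004], [-0.001, 1.0, -0.0], [-0.004, -0.0, -1.0]]
ft_force: [1.1, 0.5, 6.9]
grip_width: 69.1
grip_force: 12.0
```

Call:
play_rows(
  deltas=[
    {"tx": 0, "ty": 0, "tz": 0, "rx": 0, "ry": 0, "rz": 0, "hand": 0.15},
    {"tx": 0, "ty": 0, "tz": 0, "rx": 0, "ry": 0, "rz": 0, "hand": 0},
    {"tx": 0, "ty": 0, "tz": 0, "rx": 0, "ry": 0, "rz": 0, "hand": 0},
    {"tx": 0, "ty": 0, "tz": -0.03, "rx": 0, "ry": 0, "rz": 0, "hand": 0},
    {"tx": 0, "ty": 0, "tz": -0.1, "rx": 0, "ry": 0, "rz": 0, "hand": 0},
    {"tx": 0, "ty": 0, "tz": -0.18, "rx": 0, "ry": 0, "rz": 0, "hand": 0},
    {"tx": 0.06, "ty": 0.13, "tz": -0.26, "rx": 0, "ry": 0, "rz": 0, "hand": 0},
    {"tx": 0.06, "ty": 0.13, "tz": -0.28, "rx": 0, "ry": 0, "rz": 0, "hand": 0},
    {"tx": 0.06, "ty": 0.13, "tz": -0.28, "rx": 0, "ry": 0, "rz": 0, "hand": 0},
    {"tx": 0.06, "ty": 0.13, "tz": -0.28, "rx": 0, "ry": 0, "rz": 0, "hand": 0},
    {"tx": 0.06, "ty": 0.13, "tz": -0.28, "rx": 0, "ry": 0, "rz": 0, "hand": 0},
  ],
  squeeze=12,
)

```text
time: 32.05
ee_pos: [551.6, 215.9, 239.4]
tcp_rot: [[-1.0, -0.0, -0.002], [-0.0, 1.0, -0.001], [0.002, -0.001, -1.0]]
ft_force: [0.0, 0.1, -0.1]
grip_width: 88.0
grip_force: 0.0
```

```bash
python3 look.py w16 x|head -1; python3 - <<'E'
from h import *
im,cal=load("w16")
jar=dict(large=(587,139.7),medium=(441.5,298.5),small=(444,138),tiny=(606,279.7))
for s in J:
    for zo in (14,17):
        print(s,zo,np.round(max((rimfit(im[:,:,c].astype(np.float32),cal,jar[s],R[s][0],J[s][1]+zo,lidscore,span=5) for c in (0,))),1))
w=im[:,:,::-1][30:290,150:420]
S=optics.capture("side")[:,:,::-1][150:240,180:300]
cv2.imwrite("pics/w16.png",np.hstack([cv2.resize(w,(415,400),interpolation=2),cv2.resize(S,(385,290),interpolation=2) if 0 else cv2.copyMakeBorder(cv2.resize(S,(385,289),interpolation=2),0,111,0,0,0)]))
E
```

```text
32.05 [551.6 215.9 239.4] [[-1.0, -0.0, -0.002], [-0.0, 1.0, -0.001], [0.002, -0.001, -1.0]] [ 0.17  0.47  1.2  -0.    1.48 -1.4 ]
large 14 [ 37.6 586.  141.7]
large 17 [ 37.4 585.5 141.2]
medium 14 [ 39.4 442.5 299.5]
medium 17 [ 39.4 443.  299. ]
small 14 [ 40. 447. 139.]
small 17 [ 40.  447.5 139.5]
tiny 14 [ 40.  606.5 280.2]
tiny 17 [ 40.  605.5 279.2]
```

View pics/w16.png

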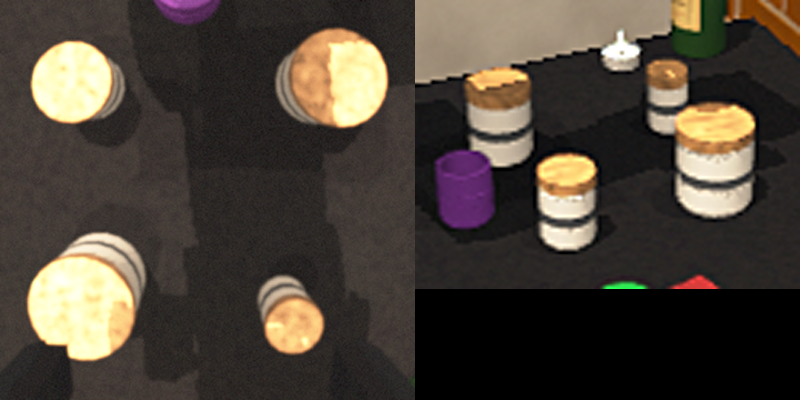

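All four lids look flat and centred: small (72,82), medium (339,78), large (82,307) and tiny (294,325), and the side view agrees. The medium and large lids read about 0.6 mm high, so I'll press each gently with closed fingertips to make sure they're seated.

Call:
play_rows(
  deltas=[
    {"tx": 0.183, "ty": 0.135, "tz": 0.08, "rx": 0, "ry": 0, "rz": 0, "hand": 1},
    {"tx": 0.183, "ty": 0.135, "tz": 0.16, "rx": 0, "ry": 0, "rz": 0, "hand": 1},
    {"tx": 0.183, "ty": 0.135, "tz": 0.2, "rx": 0, "ry": 0, "rz": 0, "hand": 1},
    {"tx": 0.183, "ty": 0.135, "tz": 0.218, "rx": 0, "ry": 0, "rz": 0, "hand": 1},
    {"tx": 0.183, "ty": 0.135, "tz": 0.23, "rx": 0, "ry": 0, "rz": 0, "hand": 1},
    {"tx": 0.183, "ty": 0.135, "tz": 0.24, "rx": 0, "ry": 0, "rz": 0, "hand": 1},
    {"tx": 0.183, "ty": 0.135, "tz": 0.247, "rx": 0, "ry": 0, "rz": 0, "hand": 1},
    {"tx": 0.183, "ty": 0.135, "tz": 0.25, "rx": 0, "ry": 0, "rz": 0, "hand": 1},
    {"tx": 0.183, "ty": 0.135, "tz": 0.2525, "rx": 0, "ry": 0, "rz": 0, "hand": 1},
    {"tx": 0.183, "ty": 0.135, "tz": 0.2525, "rx": 0, "ry": 0, "rz": 0, "hand": 1},
    {"tx": 0.183, "ty": 0.135, "tz": 0.2525, "rx": 0, "ry": 0, "rz": 0, "hand": 1},
  ],
  squeeze=10,
)

```text
time: 33.25
ee_pos: [442.7, 297.6, 90.4]
tcp_rot: [[-1.0, -0.0, 0.003], [-0.0, 1.0, 0.001], [-0.003, 0.001, -1.0]]
ft_force: [0.5, -0.2, 6.3]
grip_width: 2.7
grip_force: 2.9
```

Call:
play_rows(
  deltas=[
    {"tx": 0, "ty": 0, "tz": -0.04, "rx": 0, "ry": 0, "rz": 0, "hand": 1},
    {"tx": -0.24, "ty": -0.263, "tz": -0.08, "rx": 0, "ry": 0, "rz": 0, "hand": 1},
    {"tx": -0.24, "ty": -0.263, "tz": -0.08, "rx": 0, "ry": 0, "rz": 0, "hand": 1},
    {"tx": -0.24, "ty": -0.263, "tz": -0.08, "rx": 0, "ry": 0, "rz": 0, "hand": 1},
    {"tx": -0.24, "ty": -0.263, "tz": -0.08, "rx": 0, "ry": 0, "rz": 0, "hand": 1},
    {"tx": -0.24, "ty": -0.263, "tz": -0.08, "rx": 0, "ry": 0, "rz": 0, "hand": 1},
    {"tx": -0.24, "ty": -0.263, "tz": -0.08, "rx": 0, "ry": 0, "rz": 0, "hand": 1},
    {"tx": -0.24, "ty": -0.263, "tz": -0.05, "rx": 0, "ry": 0, "rz": 0, "hand": 1},
    {"tx": -0.24, "ty": -0.263, "tz": -0.025, "rx": 0, "ry": 0, "rz": 0, "hand": 1},
    {"tx": -0.24, "ty": -0.263, "tz": -0.018, "rx": 0, "ry": 0, "rz": 0, "hand": 1},
    {"tx": -0.24, "ty": -0.263, "tz": -0.013, "rx": 0, "ry": 0, "rz": 0, "hand": 1},
    {"tx": -0.24, "ty": -0.263, "tz": -0.01, "rx": 0, "ry": 0, "rz": 0, "hand": 1},
    {"tx": -0.24, "ty": -0.263, "tz": -0.01, "rx": 0, "ry": 0, "rz": 0, "hand": 1},
    {"tx": -0.24, "ty": -0.263, "tz": -0.01, "rx": 0, "ry": 0, "rz": 0, "hand": 1},
  ],
  squeeze=10,
)

```text
time: 34.65
ee_pos: [585.8, 140.6, 96.4]
tcp_rot: [[-1.0, -0.001, 0.001], [-0.001, 1.0, 0.001], [-0.001, 0.001, -1.0]]
ft_force: [-2.8, 2.0, 6.2]
grip_width: 0.3
grip_force: 3.1
```

Both lids read the same +0.4 mm, which is a fixed tip offset, so they're seated. I'll lift clear and hand in.

Call:
play_rows(
  deltas=[
    {"tx": 0, "ty": 0, "tz": -0.05, "rx": 0, "ry": 0, "rz": 0, "hand": 1},
    {"tx": 0, "ty": 0, "tz": -0.15, "rx": 0, "ry": 0, "rz": 0, "hand": 1},
    {"tx": 0.05, "ty": 0.1, "tz": -0.25, "rx": 0, "ry": 0, "rz": 0, "hand": 1},
    {"tx": 0.05, "ty": 0.12, "tz": -0.25, "rx": 0, "ry": 0, "rz": 0, "hand": 1},
    {"tx": 0.05, "ty": 0.12, "tz": -0.25, "rx": 0, "ry": 0, "rz": 0, "hand": 1},
    {"tx": 0.05, "ty": 0.12, "tz": -0.25, "rx": 0, "ry": 0, "rz": 0, "hand": 1},
    {"tx": 0.05, "ty": 0.12, "tz": -0.25, "rx": 0, "ry": 0, "rz": 0, "hand": 1},
  ],
  squeeze=10,
)

```text
time: 35.35
ee_pos: [555.8, 211.3, 244.0]
tcp_rot: [[-1.0, -0.0, -0.002], [-0.0, 1.0, -0.001], [0.002, -0.001, -1.0]]
ft_force: [0.5, -1.0, 0.3]
grip_width: 0.9
grip_force: 0.0
```

```bash
python3 - <<'E'
from h import *
im=optics.capture("wrist");cal=optics.get_calibration("wrist")
jar=dict(large=(587,140.5),medium=(442.5,299),small=(446,138.5),tiny=(606,279.7))
ok={s:np.round(rimfit(im[:,:,0].astype(np.float32),cal,jar[s],R[s][0],J[s][1]+14,lidscore,span=5),1).tolist() for s in J}
print(ok)
if all(v[0]>30 for v in ok.values()): print(arm.hand_in())
E
```

```text
{'large': [39.1, 587.0, 141.0], 'medium': [39.3, 442.5, 299.5], 'small': [40.0, 447.0, 138.5], 'tiny': [40.0, 606.5, 280.2]}
the job is handed in; nothing more can be done
None
```

All four jars are closed with their own lids, seated by force readings and the last camera view, and I handed the job in at about 35 s without going near the corkscrew or matchbox; no verdict came back.

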